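# Dry the washed parts in the benchtop dryer

## Task

Dry the freshly washed steel parts: swing the dryer's top door fully up and open by its knob, move every part from the rubber mat into the dryer basket, all on the basket floor and none on top of another, and swing the door fully shut again. Slide the timer grip level with the steel pointer, and with all that done and the door shut, press the start button fully down and let it go. Do not press start with the door open, and leave the can and the carton where they stand.

Things in the scene. Friction and masses are not known exactly. Their poses are not given: they have to be found in the camera images.
- dryer: top-loading parts dryer fixed to the bench: a grey box 260 (x) x 220 (y) x 110 mm tall, open on top under a hinged door, with a white control console on its -y side, 260 (x) x 110 (y) x 80 mm tall, carrying (from -x to +x) the timer slider and the start button. Origin: under the middle of the grey box, at bench height; z up; the console spans y = -0.11 to -0.22 in this frame. It does not move
- basket (a point): centre of the basket floor inside the grey box, 50 mm above the bench, axes parallel to the dryer's. The floor is flat, 236 (x) x 196 (y) mm between the walls; walls 12 mm thick rise 60 mm above it
- door (a joint): angle of the dryer's flat top door: 0 shut, grows as its -y edge swings up towards +y, 1.8 at its stop; at 1.57 it stands upright. A stiff hinge: it stays at whatever angle it is left; about 2 to 4 N at the knob move it.
- door_hinge (a point): the door's hinge line at mid-length: it runs along the dryer's x, on the top of the +y wall (dryer frame 0, 0.11, 0.11). The door is a panel 260 x 225 x 12 mm lying on the rim when shut
- door_knob (a point): centre of the door's black knob: a disc standing on edge, 32 mm diameter, 16 mm thick along the dryer's x (pinch it by its flat faces, along x), on a 12 mm square stem. With the door shut it is 30 mm above the door's outer face, which is 122 mm above the bench, 25 mm from the door's free edge; 0.200 m towards -y from and 0.042 m above the hinge line
- timer (a joint): timer slider position: 0 to 0.10 m, growing towards the dryer's +x; it stays where it is left (about 1.5 N friction)
- timer_top (a point): centre of the top of the black timer grip, which is 20 mm along the track (the dryer's x), 28 mm across it and 40 mm tall; the top is 54 mm above the console and it runs on a 40 mm wide, 14 mm high aluminium track. The point's own x and y axes are turned -90 degrees from the dryer's
- mark (a point): the steel pointer: a 6 mm wide, 8 mm high bar on a 16 mm wide foot, on the console beside the track's -y side; this point is on its top at its middle, axes parallel to the dryer's. The timer is set when the centre of the grip is level with it, i.e. at the same x in the dryer's frame. The pointer is fixed
- start (a joint): start button travel: 0 released, 0.006 m fully pressed; a spring, about 5 N to press fully
- start_top (a point): centre of the top of the grey round start button (28 mm diameter, in a black housing 44 mm across), 22 mm above the console; it is pressed straight down
- mat: black rubber draining mat, 240 (x) x 280 (y) x 4 mm, fixed; origin under its middle
- bush1: plain bare-steel bush: a short open tube, 50 mm outside diameter, 36 mm bore, 40 mm tall, 0.2-0.4 kg, standing on end on the mat at the start; origin at its centre (mid-height), z along its bore. May be absent (None)
- bush2: plain bare-steel bush: a short open tube, 50 mm outside diameter, 36 mm bore, 40 mm tall, 0.2-0.4 kg, standing on end on the mat at the start; origin at its centre (mid-height), z along its bore. May be absent (None)
- nut1: bare-steel hexagonal coupling nut, solid, 42 mm across flats (flats face its own x axis and every 60 degrees from it), 48 mm across corners, 40 mm tall, 0.24-0.46 kg, standing on end on the mat at the start; origin at its centre (mid-height), z along its axis. May be absent (None)
- nut2: bare-steel hexagonal coupling nut, solid, 42 mm across flats (flats face its own x axis and every 60 degrees from it), 48 mm across corners, 40 mm tall, 0.24-0.46 kg, standing on end on the mat at the start; origin at its centre (mid-height), z along its axis. May be absent (None)
- roller: solid bare-steel bearing roller: cylinder 44 mm diameter, 42 mm tall, 0.28-0.52 kg, standing on end on the mat at the start; origin at its centre (mid-height), z along its axis. May be absent (None)
- can: bystander: closed can 66 mm diameter, 130 mm tall, loose, origin under its middle
- carton: bystander: closed cardboard carton 110 (x) x 160 (y) x 45 mm tall, loose, origin under its middle
Things that resemble listed ones, but are neither listed nor needed, are in the scene too. Leave any pink look-alike of the bush2 alone. Leave any green look-alike of the nut1 alone.

How it is judged:
By the outcome, as a careful person would: the job done as asked, in the order asked, and still so for the second after the job is handed in, with the robot touching nothing.
Of bush1, bush2, nut1, nut2, roller only 3 to 5 are there at a start; the rules pass over those that are not, and their reading is None.
At some moment in a run one of bush1, bush2, nut1, nut2, roller may be knocked a few centimetres aside while the robot is not near it.
Once in a run the grip may slacken for a moment while it holds something.
It also fails if it takes over 210 s, if anything falls off the work surface, if the arm or the gripper's body presses on something with over 40 N, if the wrist force passes 120 N, or if a joint passes its speed limit or range.

## Robot

A 6-joint arm with a two-finger parallel gripper is mounted at the origin on the work surface. World frame = base frame: x ahead of the robot, y to its left, z up, the work surface at z = 0. Lengths are in mm, angles in rad, forces in N, time in s.
With the tool pointing down it reaches from about 375 to 825 mm from the base axis. Payload 5.5 kg.
Tool frame: the origin (TCP) lies midway between the tips of the shut fingers; the grasp point (between the pads) lies 19 mm behind it; z points along the fingers, y is the line along which they close (so a half turn about z gives the same grasp; the last joint's range is limited). The gripper opens to 85 mm and grips with 20 to 120 N. Pads are 22 mm wide; open, the fingers measure 114 mm over their backs; the gripper's body (76 mm by 85 mm) begins 54 mm behind the grasp point. The pads swing forward as they close: fully open they stand 13 mm farther back than shut.
Start: joints at [1.123, 0.314, -0.047, 1.21, 0, 1.571], TCP at [259.786, 540.838, 207.499] pointing down, gripper open.
Joint ranges: [-2.67, 2.67], [-0.69, 1.73], [-1.03, 1.25], [-2.08, 2.16], [-1.42, 1.45], [-3.14, 3.14]. Speed limits (rad/s): [2.39, 2.39, 3.01, 3.14, 3.14, 3.14].

## Interface

Orientations are given as a unit quaternion [w, x, y, z].
In Python, from workcell import arm gives the robot as it stands. The module is installed in compiled form; this text tells all that it offers.
- The arm moves only by the tool jog_arm, never from a script. Its argument "commands" is one flat list of numbers, 7 for each row, row after row: the turn, a rotation vector about the tool's x, y, z in rad, then the shift along the tool's x, y, z in mm, then the opening, from 0 (shut) to 1 (fully open). In form: [rx, ry, rz, tx, ty, tz, claw, rx, ry, rz, tx, ty, tz, claw, ...]. A call has exactly 8 rows; each row shifts and turns the commanded pose from where the row before left it, along the tool's axes as they then stand; what a row does not reach is not made up. A row lasts 1/10 s, in which the tool goes at most 50 mm and 8.59 degrees, less where a joint would pass 70% of its speed; a pose out of reach is approached as far as the arm can. A call with a gripper value outside its range is refused whole. The fingers move at their own pace and stop on an object; the grip force is fixed at half the most. Time passes only in rows, so rows that do not move let the fingers close, or fill a call up. It gives the time, the measured TCP pose, the force, the opening and the grip force at its end, in the units of the state.
- arm.observe(): the state, without advancing time (a new reading comes with each control period).
- arm.camera(name): name is "side" or "top"; returns the picture (384x512x3 uint8, red, green, blue); there is no depth.
- arm.camera_model(name): a dict with "fx", "fy", "cx", "cy" (pixels), "cam_to_world" (4x4, takes a point from camera to world coordinates). Camera axes: x right, y down, z forward; pixel columns grow to the right and rows downward; lengths in mm; the calibration is good to about 2 mm. A picture is of the moment at which its call begins. camera_model takes no time and is no camera call.
- arm.hand_in(): hands the job in; it is judged then, once.
The state is a dict: "clock": time; "joints": joint angles; "dq": joint speeds; "joint_efforts": joint torques, N m; "tcp_pos": TCP position; "orientation": TCP orientation; "wrist_force": force on the tool from outside, world axes, zero at the start; "torque": the same for the moment, N m; "gripper_width": opening from 0.0 (shut) to 1.0 (fully open); "gripper_force": force on a finger pad.
Only numpy, scipy, OpenCV 4.12 (cv2) and the standard library are available. Lean on these libraries where they do the work, as an engineer would, in place of code of your own. Each camera call takes 0.05 s, during which the arm holds its last target. There are 200 camera calls.

## Working session

There is one attempt and no reset: what is moved stays moved. The work goes in short steps, Python scripts to look and compute and a tool call to move; the robot and the scene stay as the last step left them, time stands still between calls to the robot, and variables do not carry over. Pictures are saved under pics/ and viewed, at most 16 in all, crops included, and the job is handed in when it is done.

Besides the shell and the picture viewer there is one more tool, called after "Call:" as name(argument=value, ...), one argument or row to a line, values as JSON. jog_arm: Moves the arm, as the interface text tells. Its arguments: {"type":"object","properties":{"commands":{"type":"array","items":{"type":"number"}}},"required":["commands"]}

```bash
mkdir -p pics; python3 - <<'E'
from workcell import arm
import cv2,numpy as np
print(arm.observe())
for n in ("top","side"):
    cv2.imwrite(f"pics/{n}0.png",arm.camera(n)[:,:,::-1])
    m=arm.camera_model(n);print(n,m["fx"],m["fy"],m["cx"],m["cy"]);print(np.round(m["cam_to_world"],4))
E
```

```text
{'clock': 0.0, 'joints': array([ 1.12302798e+00,  3.14203397e-01, -4.81010571e-02,  1.21016985e+00,
        1.11273680e-05,  1.57080759e+00]), 'dq': array([-3.16231320e-04, -1.18635846e-03, -1.06474487e-03, -1.18557071e-03,
       -5.26343233e-05, -7.33255569e-04]), 'joint_efforts': array([-1.87505971e-04, -5.39590502e+01,  3.39745975e+01,  1.90578809e-02,
       -7.01858198e-05, -9.63920741e-06]), 'tcp_pos': array([259.50256169, 540.29543093, 206.63850703]), 'orientation': array([-1.91691189e-04,  2.22023939e-01,  9.75040854e-01, -8.16815123e-04]), 'wrist_force': array([0.60828973, 0.73227197, 0.58921578]), 'torque': array([-0.00557469,  0.02500278,  0.05248511]), 'gripper_force': 0.0, 'gripper_width': 0.998820090533672}
top 356.49718267134693 356.49718267134693 261.2976202953743 190.46339693236078
[[ 1.7700000e-02 -9.9580000e-01  9.0200000e-02  4.8961780e+02]
 [-9.9980000e-01 -1.7600000e-02  2.1000000e-03 -5.2183600e+01]
 [-5.0000000e-04 -9.0300000e-02 -9.9590000e-01  1.0783634e+03]
 [ 0.0000000e+00  0.0000000e+00  0.0000000e+00  1.0000000e+00]]
side 425.4816589532855 425.4816589532855 261.1165463529058 184.47088263378686
[[ 9.2070000e-01 -2.9320000e-01  2.5770000e-01  2.7810420e+02]
 [-3.9030000e-01 -6.9220000e-01  6.0700000e-01 -7.5689770e+02]
 [ 4.0000000e-04 -6.5950000e-01 -7.5170000e-01  1.0070593e+03]
 [ 0.0000000e+00  0.0000000e+00  0.0000000e+00  1.0000000e+00]]
```

View pics/top0.png

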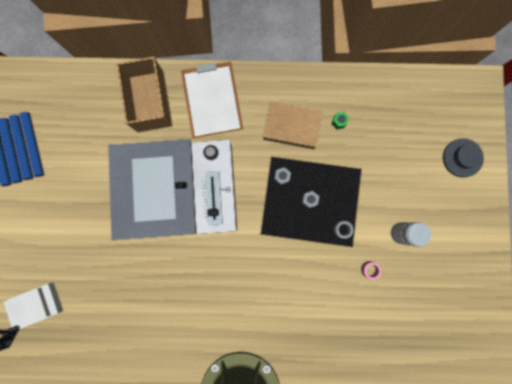

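View pics/side0.png

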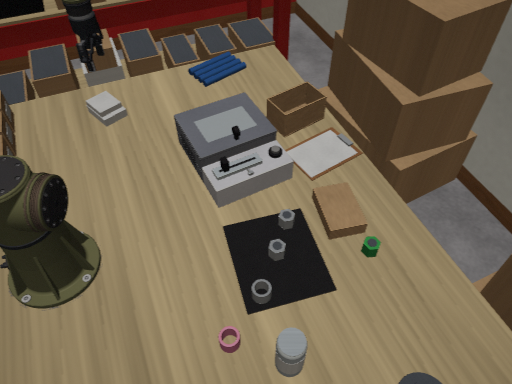

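The top view shows three candidates on the mat: nut-like at (283,175), nut-like at (311,199) and a ring at (344,229). The look-alikes are off the mat: a green nut at (340,120) and a pink ring at (371,270). The can is at (415,234) and the carton at (293,125). The dryer door is at (150,190), the knob at (181,185), the timer grip at (213,212), the pointer near (226,190) and the button at (211,152).

```bash
cat > h.py <<'E'
import numpy as np,cv2
from workcell import arm
def px2w(n,u,v,z):
    m=arm.camera_model(n);T=np.array(m["cam_to_world"])
    d=T[:3,:3]@np.array([(u-m["cx"])/m["fx"],(v-m["cy"])/m["fy"],1.]);o=T[:3,3]
    return o+d*(z-o[2])/d[2]
def w2px(n,p):
    m=arm.camera_model(n);T=np.array(m["cam_to_world"])
    c=T[:3,:3].T@(np.array(p,float)-T[:3,3]);return np.array([m["fx"]*c[0]/c[2]+m["cx"],m["fy"]*c[1]/c[2]+m["cy"]])
def shot(n,f):
    i=arm.camera(n)[:,:,::-1].copy();cv2.imwrite(f"pics/{f}.png",i);return i
E
python3 - <<'E'
from h import *
i=cv2.imread("pics/top0.png")
a=cv2.resize(i[130:250,100:250],None,fx=5,fy=5,interpolation=cv2.INTER_CUBIC)[:590]
b=cv2.resize(i[150:255,255:375],None,fx=5,fy=5,interpolation=cv2.INTER_CUBIC)
cv2.imwrite("pics/a.png",a);cv2.imwrite("pics/b.png",b)
hsv=cv2.cvtColor(i,cv2.COLOR_BGR2HSV)
roi=np.zeros(i.shape[:2],np.uint8);roi[135:250,100:245]=1
def big(m):
    c=cv2.findContours(m,cv2.RETR_EXTERNAL,cv2.CHAIN_APPROX_NONE)[0];return sorted(c,key=cv2.contourArea)[::-1]
g=((hsv[...,1]<75)&(roi>0)).astype(np.uint8)
c=big(g)[0];r=cv2.minAreaRect(c);print("dryer",r,cv2.boxPoints(r))
# parts: bright within mat
roi[:]=0;roi[155:248,262:362]=1
m=((i.max(2)>75)&(hsv[...,1]<60)&(roi>0)).astype(np.uint8)
for c in big(m)[:8]:
    if cv2.contourArea(c)>20: 
        (u,v),R=cv2.minEnclosingCircle(c);print("part",u,v,R,cv2.contourArea(c),px2w("top",u,v,44))
for n,u,v,z in [("knob",181,185,152),("grip",213,212,134),("mark",227,190,88),("btn",211,152,102)]: print(n,px2w("top",u,v,z))
E
```

```text
dryer ((170.87057495117188, 187.6878204345703), (96.82474517822266, 127.31847381591797), 85.91438293457031) [[103.923874 143.93402 ]
 [230.91881  134.86295 ]
 [237.81728  231.44162 ]
 [110.82234  240.5127  ]]
part 344.15216064453125 229.54347229003906 9.499144554138184 250.0 [ 474.40146837 -290.9664485    44.        ]
part 310.8870849609375 199.24192810058594 8.736774444580078 197.0 [ 560.27327886 -194.58637395   44.        ]
part 282.2272644042969 175.22727966308594 8.4162015914917 195.5 [ 629.15901833 -110.42276094   44.        ]
knob [584.17841788 159.80484905 152.        ]
grip [515.72670441  76.5367463  134.        ]
mark [578.96085772  45.58774269  88.        ]
btn [682.86348885  91.43720179 102.        ]
```

View pics/a.png

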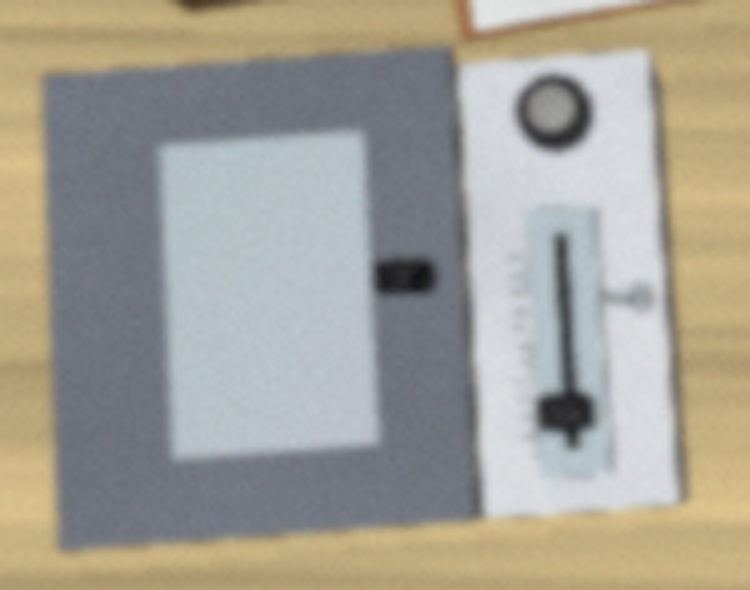

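View pics/b.png

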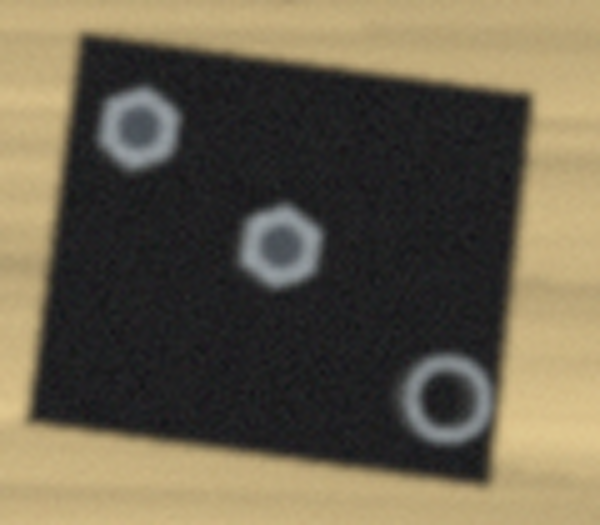

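Crop a shows the door corners, the knob at (405,276), the grip top at (566,411), the pointer bar at about (628,296) and the button at (552,112). Crop b shows two nuts and one bush, all bare steel, so those three parts are the choice; bush2 and the roller, or their equivalents, are absent.

```bash
python3 - <<'E'
from h import *
f=lambda x,y,z:px2w("top",x/5+100-.4,y/5+130-.4,z)
C=[f(*p,122) for p in [(45,75),(450,48),(480,518),(60,548)]]
print(np.round(C,1)); c=np.mean(C,0); 
for a,b in [(0,1),(1,2),(2,3),(3,0)]: print(np.linalg.norm(C[a]-C[b]))
v=(C[1]-C[2])+(C[0]-C[3]); yaw=np.arctan2(v[1],v[0]); w=-(C[1]-C[0])-(C[2]-C[3]); yw=np.arctan2(-w[0],w[1]);print("yaw",yaw,yw)
yaw=(yaw+yw)/2; R=np.array([[np.cos(yaw),-np.sin(yaw)],[np.sin(yaw),np.cos(yaw)]])
o=c[:2]-R@[0,-2.5]; print("dryer origin",o,yaw)
W=dict(knob=f(405,276,160),grip=f(566,411,134),mark=f(628,296,88),btn=f(552,112,102))
for n,p in W.items(): print(n,p.round(1),"dryer",(R.T@(p[:2]-o)).round(1))
i=cv2.resize(cv2.imread("pics/top0.png"),None,fx=4,fy=4,interpolation=cv2.INTER_CUBIC)
m=(i.max(2)>85).astype(np.uint8)
for n,u,v in [("nutA",282.7,175.2),("nutB",310.9,199.2),("bush",344.2,229.5)]:
    r=np.zeros_like(m);cv2.circle(r,(int(u*4),int(v*4)),46,1,-1)
    k=max(cv2.findContours(m*r,cv2.RETR_EXTERNAL,cv2.CHAIN_APPROX_NONE)[0],key=cv2.contourArea)[:,0]
    P=np.array([px2w("top",(x+.5)/4-.5,(y+.5)/4-.5,44)[:2] for x,y in k])
    M=cv2.moments(P.astype(np.float32).reshape(-1,1,2));ce=[M["m10"]/M["m00"],M["m01"]/M["m00"]]
    d=P-P.mean(0);A=np.arctan2(d[:,1],d[:,0]);rr=np.hypot(*d.T)
    z=np.sum((rr-rr.mean())*np.exp(6j*A)); corner=np.angle(z)/6
    print(n,np.round(ce,1),"corner deg",np.degrees(corner)%60,"flat",(np.degrees(corner)+30)%60,"r",rr.min(),rr.max())
E
```

```text
[[694.4 368.2 122. ]
 [713.3 148.  122. ]
 [458.8 122.8 122. ]
 [439.  345.8 122. ]]
221.06434339837796
255.68864007624472
223.86319474426722
256.3932909627673
yaw 0.0929705193194468 0.08703822778404205
dryer origin [576.16998395 248.71517353] 0.09000437355174443
knob [583.9 159.  160. ] dryer [ -0.4 -90. ]
grip [516.2  77.1 134. ] dryer [ -75.1 -165.6]
mark [582.2  50.7  88. ] dryer [ -11.8 -197.8]
btn [682.8  94.2 102. ] dryer [  92.3 -163.5]
nutA [ 629.3 -110.6] corner deg 49.71500015119486 flat 19.71500015119486 r 22.058446264975966 24.924287731734832
nutB [ 561.5 -193.9] corner deg 51.03549076417618 flat 21.03549076417618 r 22.021310059821904 25.414449088840104
bush [ 474.7 -292.3] corner deg 25.79714128949513 flat 55.79714128949513 r 21.59274112119133 31.426157861410548
```

The dryer's origin is at (576.2, 248.7) with yaw 0.090. The knob, console and part sizes agree with the description. I'm moving above the knob with tool y along the dryer's x.

Call:
jog_arm(
  commands=[0,0,0,-38,-17,-2,1,0,0,0,-38,-17,-2,1,0,0,0,-38,-17,-2,1,0,0,0,-38,-17,-2,1,0,0,0,-38,-17,-2,1,0,0,0,-38,-17,-2,1,0,0,0,-38,-17,-2,1,0,0,0,-38,-17,-2,1],
)

```text
clock: 0.9
tcp_pos: [475.6, 285.0, 223.3]
orientation: [-0.0, 0.222, 0.975, -0.0]
wrist_force: [0.6, -0.1, -0.1]
gripper_width: 1.001
gripper_force: 0.0
```

Call:
jog_arm(
  commands=[0,0,0,-38,-17,-2,1,0,0,0,-38,-17,-2,1,0,0,0,-38,-17,-2,1,0,0,0,-38,-17,-2,1,0,0,0.129,0,0,0,0.6,0,0,0.129,0,0,0,0.6,0,0,0.129,0,0,0,0.6,0,0,0.129,0,0,0,0.6],
)

```text
clock: 1.7
tcp_pos: [582.3, 159.2, 230.9]
orientation: [-0.0, 0.466, 0.885, -0.0]
wrist_force: [0.1, 0.6, 0.5]
gripper_width: 0.6
gripper_force: 0.0
```

Call:
jog_arm(
  commands=[0,0,0.129,0,0,0,0.6,0,0,0.129,0,0,0,0.6,0,0,0.129,0,0,0,0.6,0,0,0.129,0,0,0,0.6,0,0,0,0,0,0,0.6,0,0,0,0,0,0,0.6,0,0,0,0,0,0,0.6,0,0,0,0,0,0,0.6],
)

```text
clock: 2.5
tcp_pos: [582.5, 159.5, 231.4]
orientation: [-0.0, 0.674, 0.739, -0.0]
wrist_force: [0.2, -0.0, -0.0]
gripper_width: 0.605
gripper_force: 0.0
```

Call:
jog_arm(
  commands=[0,0,0,0,1,30,0.6,0,0,0,0,0.8,30,0.6,0,0,0,0,0,25,0.6,0,0,0,0,0,12,0.6,0,0,0,0,0,0,0,0,0,0,0,0,0,0,0,0,0,0,0,0,0,0,0,0,0,0,0,0],
)

```text
clock: 3.3
tcp_pos: [585.2, 159.9, 136.2]
orientation: [0.001, 0.674, 0.739, 0.001]
wrist_force: [-1.4, 0.2, 3.8]
gripper_width: 0.158
gripper_force: 59.4
```

```bash
python3 - <<'E'
import numpy as np
# knob path rel. to now; rows of equal angle, dryer (y,z); tool x=+y, tool z=-z
f=lambda t:np.array([-200*np.cos(t)+42*np.sin(t),200*np.sin(t)+42*np.cos(t)])
T=np.linspace(0,1.8,33); P=np.array([f(t) for t in T]); D=np.diff(P,axis=0)
for k in range(0,32,8): print(P[k+8]-P[0]); print([(round(a,1),round(-b,1)) for a,b in D[k:k+8]])
E
```

```text
[38.17913196 82.81188512]
[(np.float64(2.7), np.float64(-11.2)), (np.float64(3.3), np.float64(-11.0)), (np.float64(3.9), np.float64(-10.8)), (np.float64(4.5), np.float64(-10.6)), (np.float64(5.1), np.float64(-10.3)), (np.float64(5.7), np.float64(-10.0)), (np.float64(6.2), np.float64(-9.7)), (np.float64(6.8), np.float64(-9.3))]
[108.57773655 140.77300059]
[(np.float64(7.3), np.float64(-8.9)), (np.float64(7.8), np.float64(-8.5)), (np.float64(8.2), np.float64(-8.0)), (np.float64(8.7), np.float64(-7.6)), (np.float64(9.1), np.float64(-7.1)), (np.float64(9.5), np.float64(-6.5)), (np.float64(9.8), np.float64(-6.0)), (np.float64(10.1), np.float64(-5.4))]
[197.17904361 162.34295242]
[(np.float64(10.4), np.float64(-4.9)), (np.float64(10.7), np.float64(-4.3)), (np.float64(10.9), np.float64(-3.7)), (np.float64(11.1), np.float64(-3.0)), (np.float64(11.2), np.float64(-2.4)), (np.float64(11.4), np.float64(-1.8)), (np.float64(11.4), np.float64(-1.1)), (np.float64(11.5), np.float64(-0.5))]
[286.34201944 143.2270382 ]
[(np.float64(11.5), np.float64(0.2)), (np.float64(11.5), np.float64(0.8)), (np.float64(11.4), np.float64(1.5)), (np.float64(11.3), np.float64(2.1)), (np.float64(11.2), np.float64(2.7)), (np.float64(11.0), np.float64(3.3)), (np.float64(10.8), np.float64(4.0)), (np.float64(10.6), np.float64(4.6))]
```

The knob is gripped. I'm following the arc.

Call:
jog_arm(
  commands=[0,0,0,2.7,0,-11.2,0,0,0,0,3.3,0,-11,0,0,0,0,3.9,0,-10.8,0,0,0,0,4.5,0,-10.6,0,0,0,0,5.1,0,-10.3,0,0,0,0,5.7,0,-10,0,0,0,0,6.2,0,-9.7,0,0,0,0,6.8,0,-9.3,0],
)

```text
clock: 4.1
tcp_pos: [581.2, 201.0, 217.1]
orientation: [-0.002, 0.674, 0.739, 0.002]
wrist_force: [5.7, 9.3, -14.0]
gripper_width: 0.157
gripper_force: 58.6
```

Call:
jog_arm(
  commands=[0,0,0,7.3,0,-8.9,0,0,0,0,7.8,0,-8.5,0,0,0,0,8.2,0,-8,0,0,0,0,8.7,0,-7.6,0,0,0,0,9.1,0,-7.1,0,0,0,0,9.5,0,-6.5,0,0,0,0,9.8,0,-6,0,0,0,0,10.1,0,-5.4,0],
)

```text
clock: 4.9
tcp_pos: [574.9, 269.1, 274.1]
orientation: [-0.0, 0.674, 0.739, -0.0]
wrist_force: [7.2, 4.3, -16.1]
gripper_width: 0.147
gripper_force: 58.5
```

Call:
jog_arm(
  commands=[0,0,0,10.4,0,-4.9,0,0,0,0,10.7,0,-4.3,0,0,0,0,10.9,0,-3.7,0,0,0,0,11.1,0,-3,0,0,0,0,11.2,0,-2.4,0,0,0,0,11.4,0,-1.8,0,0,0,0,11.4,0,-1.1,0,0,0,0,11.5,0,-0.5,0],
)

```text
clock: 5.7
tcp_pos: [567.0, 356.0, 297.4]
orientation: [0.001, 0.675, 0.738, -0.0]
wrist_force: [4.4, -2.0, -5.1]
gripper_width: 0.136
gripper_force: 58.5
```

Call:
jog_arm(
  commands=[0,0,0,11.5,0,0.2,0,0,0,0,11.5,0,0.8,0,0,0,0,11.4,0,1.5,0,0,0,0,11.3,0,2.1,0,0,0,0,11.2,0,2.7,0,0,0,0,11,0,3.3,0,0,0,0,10.8,0,4,0,0,0,0,10.6,0,4.6,0],
)

```text
clock: 6.5
tcp_pos: [558.5, 448.4, 280.9]
orientation: [-0.001, 0.674, 0.739, 0.003]
wrist_force: [2.3, 2.7, 11.0]
gripper_width: 0.088
gripper_force: 58.8
```

```bash
python3 - <<'E'
from h import *
o=arm.observe();print(o["tcp_pos"],o["wrist_force"],o["gripper_width"],o["joints"])
a=shot("side","s1");b=shot("top","t1")
cv2.imwrite("pics/st1.png",cv2.resize(np.hstack([a[60:300,90:350],b[90:330,60:320]]),None,fx=1.5,fy=1.5))
E
```

```text
[558.53302828 448.40281213 280.90839836] [ 2.30750125  2.65300673 10.98469488] 0.08800303930708105 [0.6750725  0.53857232 0.45157119 1.47736276 0.00280088 2.15410675]
```

View pics/st1.png

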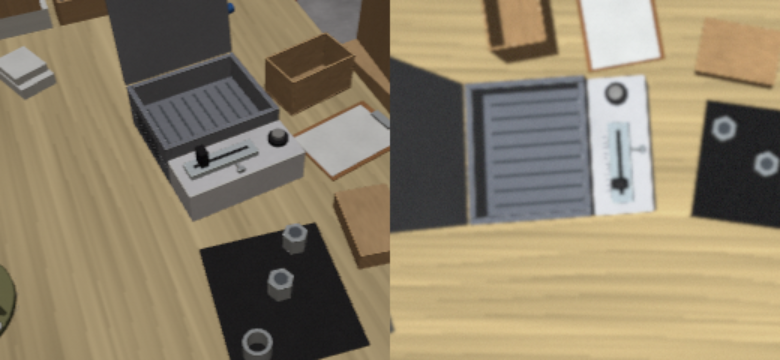

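The door is up past upright, seen edge-on in the side view. In the top view, its hinge edge is at about column 112. Next I'll measure its angle from the free edge.

```bash
cat >> h.py <<'E'
O=np.array([576.2,248.7,0]);yaw=.09
def d2w(x,y,z): return O+[np.cos(yaw)*x-np.sin(yaw)*y,np.sin(yaw)*x+np.cos(yaw)*y,z]
def w2d(p): p=np.array(p)-O;return np.array([np.cos(yaw)*p[0]+np.sin(yaw)*p[1],-np.sin(yaw)*p[0]+np.cos(yaw)*p[1],p[2]])
def edge(t,n): # outer face free edge ends at door angle t
    y=110-225*np.cos(t)+12*np.sin(t);z=110+225*np.sin(t)+12*np.cos(t)
    return [w2px(n,d2w(s,y,z)).round(1) for s in(-130,130)]
E
python3 - <<'E'
from h import *
for n in("side","top"):
    for t in(1.6,1.7,1.75,1.8):print(n,t,edge(t,n))
b=cv2.imread("pics/t1.png");print(b[200,0:120:4].tolist())
cv2.imwrite("pics/t1c.png",cv2.resize(b[120:250,0:130],None,fx=4,fy=4))
print(w2d(arm.observe()["tcp_pos"]))
E
```

```text
side 1.6 [array([159.3,  53. ]), array([240.2,  31.2])]
side 1.7 [array([157. ,  50.2]), array([237.1,  28.8])]
side 1.75 [array([155.9,  49.1]), array([235.5,  27.9])]
side 1.8 [array([154.9,  48.2]), array([234.1,  27.2])]
top 1.6 [array([ 59.1, 245.6]), array([ 56.6, 122.8])]
top 1.7 [array([ 49.2, 246.3]), array([ 46.9, 123.9])]
top 1.75 [array([ 44.5, 246.6]), array([ 42.4, 124.6])]
top 1.8 [array([ 40.1, 246.9]), array([ 38.2, 125.3])]
[[17, 18, 22], [47, 58, 63], [53, 64, 68], [52, 49, 45], [46, 41, 41], [14, 13, 14], [88, 118, 135], [133, 183, 205], [135, 186, 207], [135, 186, 209], [136, 186, 208], [135, 185, 208], [130, 167, 185], [131, 123, 117], [60, 58, 58], [58, 59, 58], [56, 55, 57], [55, 53, 51], [56, 55, 56], [56, 55, 55], [53, 53, 53], [57, 56, 52], [55, 57, 53], [57, 54, 53], [57, 54, 57], [58, 56, 55], [55, 53, 53], [56, 55, 56], [133, 132, 132], [77, 74, 71]]
[2.58745623e-01 2.02132155e+02 2.80220559e+02]
```

View pics/t1c.png

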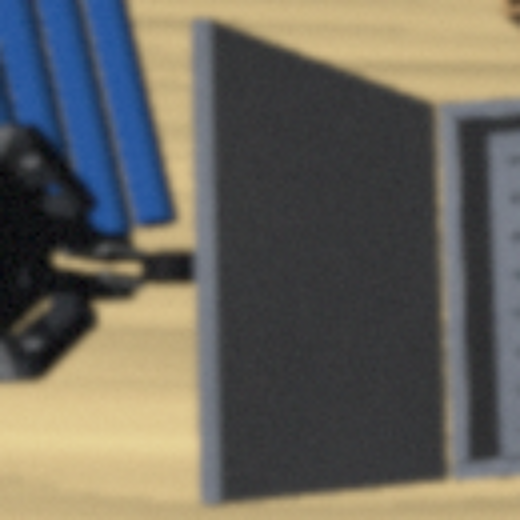

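The gripper has slipped towards the outer edge of the knob, and the door stands at about 1.70 (free edge at column 49). I'll regrip centred on the knob and pull to the stop.

Call:
jog_arm(
  commands=[0,0,0,0,0,0,0.6,0,0,0,0,0,0,0.6,0,0,0,0,0,0,0.6,0,0,0,-9,0,-2,0.6,0,0,0,-9,0,-2,0.6,0,0,0,-9,0,-2,0.6,0,0,0,0,0,0,0,0,0,0,0,0,0,0],
)

```text
clock: 7.4
tcp_pos: [561.0, 417.7, 284.3]
orientation: [-0.0, 0.675, 0.738, 0.0]
wrist_force: [0.0, -0.0, 0.3]
gripper_width: 0.267
gripper_force: 0.0
```

Call:
jog_arm(
  commands=[0,0,0,0,0,0,0,0,0,0,0,0,0,0,0,0,0,0,0,0,0,0,0,0,6,0,0.6,0,0,0,0,6,0,1,0,0,0,0,6,0,1.2,0,0,0,0,6,0,1.4,0,0,0,0,4,0,1,0],
)

```text
clock: 8.2
tcp_pos: [559.0, 441.3, 276.8]
orientation: [0.004, 0.675, 0.738, -0.004]
wrist_force: [4.2, -21.7, 5.5]
gripper_width: 0.162
gripper_force: 61.0
```

```bash
python3 - <<'E'
from h import *
b=shot("top","t2");g=b[200].max(1);print(g[30:62].tolist());print(w2d(arm.observe()["tcp_pos"]))
cv2.imwrite("pics/t2c.png",cv2.resize(b[120:250,0:130],None,fx=4,fy=4))
E
```

```text
[189, 205, 206, 206, 206, 208, 207, 203, 194, 168, 136, 130, 133, 122, 96, 72, 68, 68, 70, 68, 71, 73, 68, 70, 71, 69, 70, 69, 63, 70, 68, 66]
[1.68925670e-01 1.93273567e+02 2.76844172e+02]
```

View pics/t2c.png

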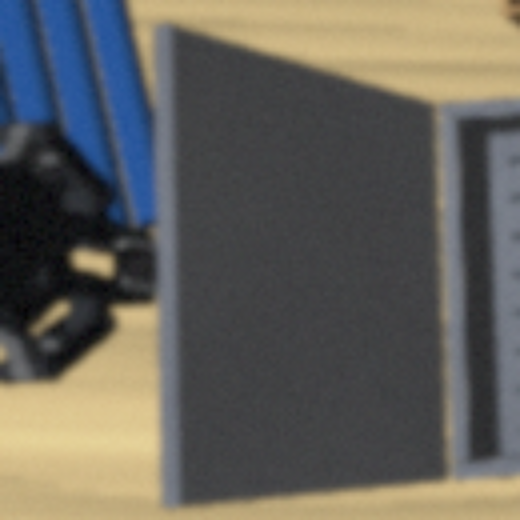

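The door is fully open: its edge is at column 39.5, which gives 1.80, and the stop was felt. I'm letting go, going up and over, and heading to nut A.

Call:
jog_arm(
  commands=[0,0,0,0,0,0,0.7,0,0,0,0,0,0,0.7,0,0,0,0,0,0,0.7,0,0,0,0,0,0,0.7,0,0,0,0,0,-25,0.7,0,0,0,0,0,-25,0.7,0,0,0,0,0,-25,0.7,0,0,0,0,0,-15,0.7],
)

```text
clock: 9.05
tcp_pos: [558.1, 446.6, 371.2]
orientation: [0.0, 0.674, 0.739, 0.001]
wrist_force: [0.1, -0.3, -0.1]
gripper_width: 0.701
gripper_force: 0.0
```

Call:
jog_arm(
  commands=[0,0,0,-46,1.7,0,0.8,0,0,0,-46,1.7,0,0.8,0,0,0,-46,1.7,0,0.8,0,0,0,-46,1.7,0,0.8,0,0,0,-46,1.7,0,0.8,0,0,0,-46,1.7,0,0.8,0,0,0,-46,1.7,20,0.8,0,0,0,-46,1.7,20,0.8],
)

```text
clock: 9.85
tcp_pos: [605.6, 79.9, 329.4]
orientation: [0.001, 0.674, 0.739, 0.001]
wrist_force: [0.5, -0.3, -0.1]
gripper_width: 0.798
gripper_force: 0.0
```

Call:
jog_arm(
  commands=[0,0,0,-46,1.7,20,0.8,0,0,0,-46,1.7,20,0.8,0,0,0,-46,1.7,20,0.8,0,0,0,-46,1.7,20,0.8,0,0,-0.13,0,0,30,0.8,0,0,-0.13,0,0,30,0.8,0,0,0,0,0,30,0.8,0,0,0,0,0,30,0.8],
)

```text
clock: 10.65
tcp_pos: [628.6, -100.7, 128.3]
orientation: [0.0, 0.573, 0.82, 0.0]
wrist_force: [1.2, -0.2, 0.4]
gripper_width: 0.798
gripper_force: 0.0
```

```bash
cat >> h.py <<'E'
def parts(f):
    i=cv2.resize(shot("top",f),None,fx=4,fy=4,interpolation=cv2.INTER_CUBIC)
    hsv=cv2.cvtColor(i,cv2.COLOR_BGR2HSV);m=((i.max(2)>85)&(hsv[...,1]<70)).astype(np.uint8)
    r=np.zeros_like(m);r[150*4:255*4,255*4:370*4]=1
    for k in cv2.findContours(m*r,cv2.RETR_EXTERNAL,cv2.CHAIN_APPROX_NONE)[0]:
        if 1500<cv2.contourArea(k)<8000:
            M=cv2.moments(k);print("part",px2w("top",(M["m10"]/M["m00"]+.5)/4-.5,(M["m01"]/M["m00"]+.5)/4-.5,44).round(1),cv2.contourArea(k))
def to(x,y,z=None):
    o=arm.observe();p=o["tcp_pos"];q=o["orientation"]
    from scipy.spatial.transform import Rotation as Ro
    R=Ro.from_quat([*q[1:],q[0]]).as_matrix();print("tcp",p.round(1),"force",o["wrist_force"].round(1),"w",round(o["gripper_width"],3),"tool y deg",np.degrees(np.arctan2(R[1,1],R[0,1])).round(1),"tilt",R[2].round(3))
    print("shift",(R.T@(np.array([x,y,p[2] if z is None else z])-p)).round(1))
E
python3 -c "
from h import *
parts('t3');to(629.3,-110.6,5);to(561.5,-193.9,5)"
```

```text
part [ 474.8 -291.1   44. ] 4386.0
tcp [ 625.5 -100.   122.7] force [-2.2  0.6 -4.5] w 0.8 tool y deg 20.1 tilt [ 0.004 -0.006 -1.   ]
shift [-11.7   0.7 117.7]
tcp [ 625.5 -100.   122.7] force [-2.2  0.6 -4.5] w 0.8 tool y deg 20.1 tilt [ 0.004 -0.006 -1.   ]
shift [-66.6 -91.7 118. ]
```

Call:
jog_arm(
  commands=[0,0,0,-10,0,20,0.8,0,0,0,-1,0,20,0.8,0,0,0,0,0,20,0.8,0,0,0,0,0,0,0.8,0,0,0,0,0,0,0.8,0,0,0,0,0,0,0.8,0,0,0,0,0,0,0.8,0,0,0,0,0,0,0.8],
)

```text
clock: 11.5
tcp_pos: [633.0, -111.1, 70.3]
orientation: [0.001, 0.573, 0.82, 0.0]
wrist_force: [-0.3, 1.3, 0.4]
gripper_width: 0.799
gripper_force: 0.0
```

```bash
python3 -c "
from h import *
to(629.3,-110.6,5);i=shot('side','s3');u,v=w2px('side',[629,-110,44]).astype(int);cv2.imwrite('pics/s3c.png',cv2.resize(i[v-60:v+60,u-80:u+80],None,fx=4,fy=4))"
```

```text
tcp [ 633.  -111.1   70.3] force [-0.3  1.3  0.4] w 0.799 tool y deg 20.1 tilt [-0.001  0.001 -1.   ]
shift [ 1.8 -3.4 65.3]
```

View pics/s3c.png

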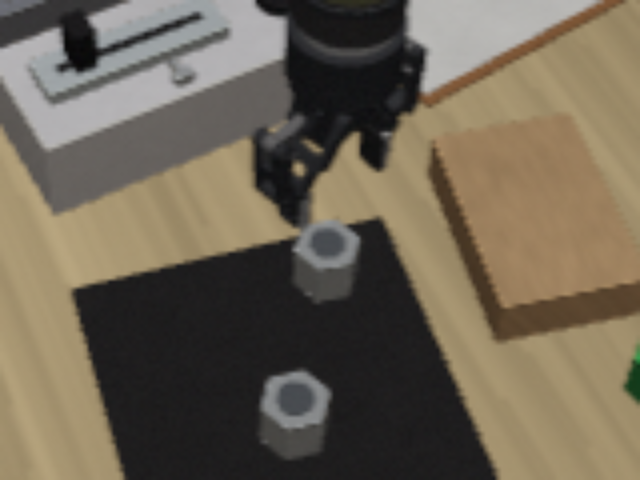

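The fingers straddle nut A, at about (328,260) in the crop; nut B has not moved.

Call:
jog_arm(
  commands=[0,0,0,1.8,-3.4,15,0.8,0,0,0,0,0,25,0.8,0,0,0,0,0,20,0.8,0,0,0,0,0,5,0.8,0,0,0,0,0,0,0,0,0,0,0,0,0,0,0,0,0,0,0,0,0,0,0,0,0,0,0,0],
)

```text
clock: 12.35
tcp_pos: [629.7, -110.7, 5.6]
orientation: [0.001, 0.573, 0.82, 0.001]
wrist_force: [-0.2, 0.6, 3.5]
gripper_width: 0.472
gripper_force: 62.2
```

```bash
python3 -c "
from h import *
to(629.3,-110.6,5);print(d2w(60,-45,52),d2w(0,45,52),d2w(-60,-45,52))"
```

```text
tcp [ 629.7 -110.7    5.6] force [-0.2  0.6  3.5] w 0.472 tool y deg 20.1 tilt [-0.001  0.002 -1.   ]
shift [ 0.2 -0.3  0.6]
[640.00169869 209.27483997  52.        ] [572.15546529 293.51787299  52.        ] [520.48737073 198.48941406  52.        ]
```

Call:
jog_arm(
  commands=[0,0,0,0,0,-15,0,0,0,0,0,0,-35,0,0,0,0,0,0,-40,0,0,0,0,0,0,-40,0,0,0,0,0,0,-40,0,0,0,0,0,0,0,0,0,0,0,37,15,0,0,0,0,0,37,15,0,0],
)

```text
clock: 13.15
tcp_pos: [630.6, -30.9, 174.1]
orientation: [-0.0, 0.574, 0.819, -0.0]
wrist_force: [1.0, 0.2, -2.3]
gripper_width: 0.475
gripper_force: 61.5
```

Call:
jog_arm(
  commands=[0,0,0,37,15,0,0,0,0,0,37,15,0,0,0,0,0,37,15,0,0,0,0,0,37,15,0,0,0,0,0,37,15,0,0,0,0,0,37,15,0,0,0,0,0,0,0,0,0,0,0,0,0,0,0,0],
)

```text
clock: 13.95
tcp_pos: [638.4, 209.3, 173.2]
orientation: [-0.0, 0.572, 0.82, -0.001]
wrist_force: [-0.2, -1.1, -3.1]
gripper_width: 0.477
gripper_force: 61.6
```

```bash
python3 -c "
from h import *
to(640,209.3,52.5)"
```

```text
tcp [638.4 209.3 173.2] force [-0.2 -1.1 -3.1] w 0.477 tool y deg 20.2 tilt [-0.001 -0.002 -1.   ]
shift [ -0.4   1.8 120.7]
```

Call:
jog_arm(
  commands=[0,0,0,0,1.8,30,0,0,0,0,0,0,30,0,0,0,0,0,0,30,0,0,0,0,0,0,20,0,0,0,0,0,0,8,0,0,0,0,0,0,3,0,0,0,0,0,0,0,0,0,0,0,0,0,0,0],
)

```text
clock: 14.75
tcp_pos: [642.2, 209.3, 54.7]
orientation: [0.001, 0.573, 0.82, 0.001]
wrist_force: [0.9, -0.0, -3.5]
gripper_width: 0.472
gripper_force: 61.6
```

Call:
jog_arm(
  commands=[0,0,0,0,0,0,0.65,0,0,0,0,0,0,0.65,0,0,0,0,0,0,0.65,0,0,0,0,0,-30,0.65,0,0,0,0,0,-40,0.65,0,0,0,0,0,-40,0.65,0,0,0,0,0,-10,0.65,0,0,0,0,0,0,0.65],
)

```text
clock: 15.55
tcp_pos: [642.8, 209.9, 176.1]
orientation: [0.002, 0.573, 0.82, 0.002]
wrist_force: [-0.0, -0.0, 0.3]
gripper_width: 0.651
gripper_force: 0.0
```

```bash
python3 -c "
from h import *
parts('t4');to(561.5,-193.9,5)"
```

```text
part [ 474.8 -291.1   44. ] 4464.5
part [ 555.1 -218.1   44. ] 3559.5
tcp [641.6 209.5 173.9] force [-0.   0.3 -2. ] w 0.649 tool y deg 20.1 tilt [-0.     0.002 -1.   ]
shift [-351.3 -214.3  168.5]
```

Nut B has been knocked about 25 mm aside, so I'm measuring it again.

```bash
python3 - <<'E'
from h import *
b=cv2.imread("pics/t4.png")
i=cv2.resize(b,None,fx=4,fy=4,interpolation=cv2.INTER_CUBIC)
u,v=w2px("top",[555.1,-218.1,44]);m=(i.max(2)>85).astype(np.uint8);r=np.zeros_like(m);cv2.circle(r,(int(u*4),int(v*4)),46,1,-1)
k=max(cv2.findContours(m*r,cv2.RETR_EXTERNAL,cv2.CHAIN_APPROX_NONE)[0],key=cv2.contourArea)[:,0]
P=np.array([px2w("top",(x+.5)/4-.5,(y+.5)/4-.5,44)[:2] for x,y in k]);d=P-P.mean(0);A=np.arctan2(d[:,1],d[:,0]);rr=np.hypot(*d.T)
print("flat",np.degrees(np.angle(np.sum((rr-rr.mean())*np.exp(6j*A)))/6)+30,rr.min(),rr.max())
a=cv2.imread("pics/t4.png")[130:250,100:220];c=b[150:270,260:380]
cv2.imwrite("pics/t4c.png",cv2.resize(np.hstack([a,c]),None,fx=3.3,fy=3.3,interpolation=cv2.INTER_CUBIC))
E
```

```text
flat 23.484912666861607 22.805852048913312 26.459070663092252
```

View pics/t4c.png

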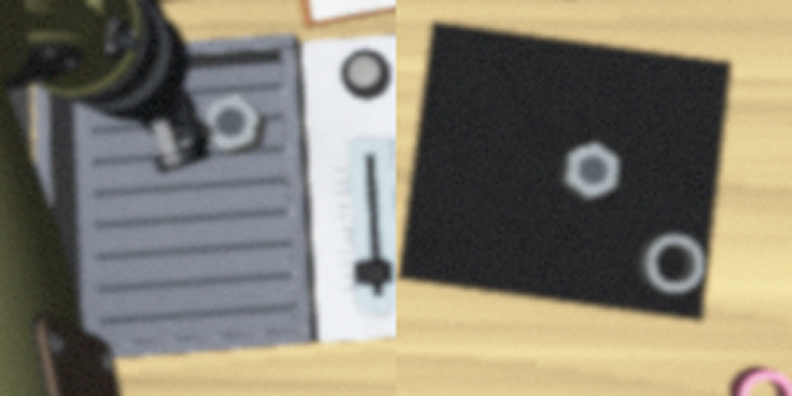

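The left crop shows nut A standing in the basket at (230,122). The right crop shows nut B upright at (591,169) and the bush at (675,263).

Call:
jog_arm(
  commands=[0,0,0,-37.2,-22.8,0,0.8,0,0,0,-37.2,-22.8,0,0.8,0,0,0,-37.2,-22.8,0,0.8,0,0,0,-37.2,-22.8,0,0.8,0,0,0,-37.2,-22.8,0,0.8,0,0,0,-37.2,-22.8,0,0.8,0,0,0,-37.2,-22.8,0,0.8,0,0,0,-37.2,-22.8,0,0.8],
)

```text
clock: 16.4
tcp_pos: [570.1, -134.2, 170.8]
orientation: [-0.002, 0.573, 0.82, -0.001]
wrist_force: [1.1, -0.6, 0.4]
gripper_width: 0.8
gripper_force: 0.0
```

Call:
jog_arm(
  commands=[0,0,0,-37.2,-22.8,0,0.8,0,0,0,-37.2,-22.8,0,0.8,0,0,-0.06,0,0,30,0.8,0,0,0,0,0,40,0.8,0,0,0,0,0,30,0.8,0,0,0,0,0,0,0.8,0,0,0,0,0,0,0.8,0,0,0,0,0,0,0.8],
)

```text
clock: 17.2
tcp_pos: [555.8, -218.6, 74.4]
orientation: [0.001, 0.548, 0.837, 0.0]
wrist_force: [0.3, -0.3, -0.2]
gripper_width: 0.801
gripper_force: 0.0
```

```bash
python3 -c "
from h import *
to(555.1,-218.1,5)"
```

```text
tcp [ 555.8 -218.6   74.4] force [ 0.3 -0.3 -0.2] w 0.801 tool y deg 23.6 tilt [-0.001  0.001 -1.   ]
shift [ 0.9 -0.5 69.4]
```

Call:
jog_arm(
  commands=[0,0,0,0.9,-0.5,20,0.8,0,0,0,0,0,25,0.8,0,0,0,0,0,20,0.8,0,0,0,0,0,4,0.8,0,0,0,0,0,0,0,0,0,0,0,0,0,0,0,0,0,0,0,0,0,0,0,0,0,0,0,0],
)

```text
clock: 18.0
tcp_pos: [555.9, -218.4, 6.4]
orientation: [0.002, 0.548, 0.837, 0.0]
wrist_force: [-0.5, 0.5, 7.5]
gripper_width: 0.474
gripper_force: 62.0
```

Call:
jog_arm(
  commands=[0,0,0,0,0,-10,0,0,0,0,0,0,-30,0,0,0,0,0,0,-45,0,0,0,0,0,0,-45,0,0,0,0,0,0,-45,0,0,0,0,38.5,18.4,0,0,0,0,0,38.5,18.4,0,0,0,0,0,38.5,18.4,0,0],
)

```text
clock: 18.8
tcp_pos: [558.4, -88.9, 180.4]
orientation: [0.001, 0.549, 0.836, 0.0]
wrist_force: [-0.4, 0.2, -2.1]
gripper_width: 0.474
gripper_force: 61.5
```

Call:
jog_arm(
  commands=[0,0,0,38.5,18.4,0,0,0,0,0,38.5,18.4,0,0,0,0,0,38.5,18.4,0,0,0,0,0,38.5,18.4,0,0,0,0,0,38.5,18.4,0,0,0,0,0,38.5,18.4,0,0,0,0,0,38.5,18.4,0,0,0,0,0,38.5,18.4,0,0],
)

```text
clock: 19.6
tcp_pos: [570.0, 252.9, 179.9]
orientation: [0.0, 0.548, 0.837, 0.0]
wrist_force: [1.4, -0.9, -2.5]
gripper_width: 0.471
gripper_force: 61.5
```

Call:
jog_arm(
  commands=[0,0,0,38.3,18,0,0,0,0,0,0,0,0,0,0,0,0,0,0,0,0,0,0,0,0,0,0,0,0,0,0,0,0,0,0,0,0,0,0,0,0,0,0,0,0,0,0,0,0,0,0,0,0,0,0,0],
)

```text
clock: 20.4
tcp_pos: [571.7, 293.0, 179.3]
orientation: [0.0, 0.548, 0.836, 0.0]
wrist_force: [-0.7, -0.8, -2.4]
gripper_width: 0.471
gripper_force: 61.7
```

```bash
python3 -c "
from h import *
to(572.2,293.5,53);parts('t5')"
```

```text
tcp [571.7 293.  179.3] force [-0.7 -0.8 -2.4] w 0.471 tool y deg 23.5 tilt [-0.  0. -1.]
shift [  0.2   0.6 126.3]
part [ 474.8 -291.2   44. ] 4275.5
```

Call:
jog_arm(
  commands=[0,0,0,0,0.6,30,0,0,0,0,0,0,30,0,0,0,0,0,0,30,0,0,0,0,0,0,22,0,0,0,0,0,0,9,0,0,0,0,0,0,4,0,0,0,0,0,0,0,0,0,0,0,0,0,0,0],
)

```text
clock: 21.25
tcp_pos: [573.2, 294.3, 55.6]
orientation: [0.001, 0.548, 0.837, 0.001]
wrist_force: [0.5, -0.1, -2.6]
gripper_width: 0.475
gripper_force: 61.6
```

Call:
jog_arm(
  commands=[0,0,0,0,0,0,0.65,0,0,0,0,0,0,0.65,0,0,0,0,0,0,0.65,0,0,0,0,0,-30,0.65,0,0,0,0,0,-40,0.65,0,0,0,0,0,-40,0.65,0,0,0,0,0,-15,0.65,0,0,0,0,0,0,0.65],
)

```text
clock: 22.05
tcp_pos: [574.2, 294.9, 183.0]
orientation: [0.002, 0.548, 0.837, 0.003]
wrist_force: [0.6, -0.1, -1.0]
gripper_width: 0.648
gripper_force: 0.0
```

Call:
jog_arm(
  commands=[0,0,0,-38.2,-24.8,0,0.85,0,0,0,-38.2,-24.8,0,0.85,0,0,0,-38.2,-24.8,0,0.85,0,0,0,-38.2,-24.8,0,0.85,0,0,0,-38.2,-24.8,0,0.85,0,0,0,-38.2,-24.8,0,0.85,0,0,0,-38.2,-24.8,0,0.85,0,0,0,-38.2,-24.8,0,0.85],
)

```text
clock: 22.85
tcp_pos: [510.9, -67.2, 177.7]
orientation: [-0.001, 0.548, 0.837, -0.0]
wrist_force: [0.4, 0.7, -0.1]
gripper_width: 0.847
gripper_force: 0.0
```

Call:
jog_arm(
  commands=[0,0,0,-38.2,-24.8,0,0.85,0,0,0,-38.2,-24.8,0,0.85,0,0,0,-38.2,-24.8,0,0.85,0,0,0,-38.2,-24.8,0,0.85,0,0,0,-38.2,-24.8,0,0.85,0,0,0,0,0,45,0.85,0,0,0,0,0,45,0.85,0,0,0,0,0,0,0.85],
)

```text
clock: 23.65
tcp_pos: [469.2, -287.4, 82.2]
orientation: [-0.006, 0.548, 0.836, -0.0]
wrist_force: [-1.4, 1.0, -0.5]
gripper_width: 0.851
gripper_force: 0.0
```

```bash
python3 -c "
from h import *
parts('t6');i=shot('side','s6');to(474.8,-291.2,5)"
```

```text
part [ 472.4 -277.9   44. ] 1593.0
tcp [ 473.7 -289.3   88.3] force [0.3 0.8 0.2] w 0.85 tool y deg 23.6 tilt [ 0.003 -0.002 -1.   ]
shift [-2.4  0.5 83.3]
```

Call:
jog_arm(
  commands=[0,0,0,-2,0.5,30,0.85,0,0,0,0,0,30,0.85,0,0,0,0,0,18,0.85,0,0,0,0,0,4,0.85,0,0,0,0,0,0,0,0,0,0,0,0,0,0,0,0,0,0,0,0,0,0,0,0,0,0,0,0],
)

```text
clock: 24.55
tcp_pos: [477.8, -292.7, 9.8]
orientation: [0.002, 0.548, 0.837, 0.0]
wrist_force: [-1.4, 1.1, 6.8]
gripper_width: 0.547
gripper_force: 61.4
```

Call:
jog_arm(
  commands=[0,0,0,0,0,0,0,0,0,0,0,0,-10,0,0,0,0,0,0,-30,0,0,0,0,0,0,-45,0,0,0,0,0,0,-45,0,0,0,0,0,0,-45,0,0,0,0,0,0,0,0,0,0,0,0,0,0,0],
)

```text
clock: 25.35
tcp_pos: [477.4, -292.5, 184.6]
orientation: [0.002, 0.548, 0.837, 0.0]
wrist_force: [0.1, -0.2, -3.1]
gripper_width: 0.545
gripper_force: 62.5
```

```bash
python3 -c "
from h import *
to(520.5,198.5,54)"
```

```text
tcp [ 477.4 -292.5  184.6] force [ 0.1 -0.2 -3.1] w 0.545 tool y deg 23.6 tilt [-0.004  0.002 -1.   ]
shift [433.3 235.4 129.6]
```

Call:
jog_arm(
  commands=[0,0,0,36.1,19.6,0,0,0,0,0,36.1,19.6,0,0,0,0,0,36.1,19.6,0,0,0,0,0,36.1,19.6,0,0,0,0,0,36.1,19.6,0,0,0,0,0,36.1,19.6,0,0,0,0,0,36.1,19.6,0,0,0,0,0,36.1,19.6,0,0],
)

```text
clock: 26.15
tcp_pos: [503.0, 37.1, 180.6]
orientation: [-0.001, 0.548, 0.837, -0.001]
wrist_force: [1.0, 0.4, -2.9]
gripper_width: 0.547
gripper_force: 62.6
```

Call:
jog_arm(
  commands=[0,0,0,36.1,19.6,0,0,0,0,0,36.1,19.6,0,0,0,0,0,36.1,19.6,0,0,0,0,0,36.1,19.6,0,0,0,0,0,0,0,0,0,0,0,0,0,0,0,0,0,0,0,0,0,0,0,0,0,0,0,0,0,0],
)

```text
clock: 26.95
tcp_pos: [518.3, 197.9, 181.6]
orientation: [-0.0, 0.549, 0.836, -0.001]
wrist_force: [0.2, -0.5, -2.5]
gripper_width: 0.545
gripper_force: 62.6
```

```bash
python3 -c "
from h import *
to(520.5,198.5,57)"
```

```text
tcp [518.3 197.9 181.6] force [ 0.2 -0.5 -2.5] w 0.545 tool y deg 23.5 tilt [-0.    -0.001 -1.   ]
shift [ -0.3   2.4 124.6]
```

Call:
jog_arm(
  commands=[0,0,0,0,2.4,30,0,0,0,0,0,0,30,0,0,0,0,0,0,30,0,0,0,0,0,0,20,0,0,0,0,0,0,9,0,0,0,0,0,0,4,0,0,0,0,0,0,0,0,0,0,0,0,0,0,0],
)

```text
clock: 27.75
tcp_pos: [522.0, 200.3, 60.4]
orientation: [0.001, 0.548, 0.836, 0.001]
wrist_force: [-0.5, -0.1, -1.9]
gripper_width: 0.549
gripper_force: 62.6
```

Call:
jog_arm(
  commands=[0,0,0,0,0,0,0.72,0,0,0,0,0,0,0.72,0,0,0,0,0,0,0.72,0,0,0,0,0,-30,0.72,0,0,0,0,0,-40,0.72,0,0,0,0,0,-40,0.72,0,0,0,0,0,-40,0.72,0,0,0,0,0,-40,0.72],
)

```text
clock: 28.55
tcp_pos: [520.9, 200.2, 251.3]
orientation: [0.0, 0.548, 0.837, 0.0]
wrist_force: [1.5, 0.4, -0.4]
gripper_width: 0.721
gripper_force: 0.0
```

Call:
jog_arm(
  commands=[0,0,0,0,0,-45,0.72,0,0,0,0,0,-45,0.72,0,0,0,0,0,-30,0.72,0,0,0.107,0,0,0,0.72,0,0,0.107,0,0,0,0.72,0,0,0.107,0,0,0,0.72,0,0,0,0,0,0,0.72,0,0,0,0,0,0,0.72],
)

```text
clock: 29.35
tcp_pos: [521.0, 200.2, 369.3]
orientation: [0.0, 0.674, 0.739, 0.0]
wrist_force: [-0.2, 0.2, 0.3]
gripper_width: 0.721
gripper_force: 0.0
```

```bash
python3 -c "
from h import *
to(*d2w(0,195,280));i=shot('top','t7');j=shot('side','s7')
cv2.imwrite('pics/ts7.png',np.hstack([cv2.resize(i[120:250,90:250],(480,390)),cv2.resize(j[60:220,150:280],(317,390))]))"
```

```text
tcp [521.  200.2 369.3] force [-0.2  0.2  0.3] w 0.721 tool y deg 5.3 tilt [ 0.  0. -1.]
shift [238.2  59.9  89.4]
```

View pics/ts7.png

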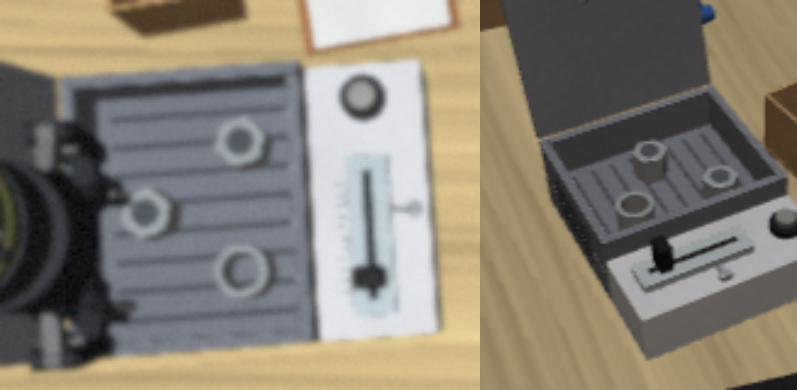

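The basket shows both nuts and the bush standing apart: top-view crop (240,140), (147,212) and (243,270). Now back to the knob.

Call:
jog_arm(
  commands=[0,0,0,40,10,0,0.72,0,0,0,40,10,0,0.72,0,0,0,40,10,0,0.72,0,0,0,40,10,0,0.72,0,0,0,40,10,0,0.72,0,0,0,37,10,0,0.72,0,0,0,0,0,0,0.72,0,0,0,0,0,0,0.72],
)

```text
clock: 30.25
tcp_pos: [559.3, 442.4, 367.5]
orientation: [-0.0, 0.674, 0.739, -0.001]
wrist_force: [0.3, -0.2, 0.2]
gripper_width: 0.717
gripper_force: 0.0
```

Call:
jog_arm(
  commands=[0,0,0,0,0,35,0.72,0,0,0,0,0,35,0.72,0,0,0,0,0,21,0.72,0,0,0,0,0,0,0.72,0,0,0,0,0,0,0,0,0,0,0,0,0,0,0,0,0,0,0,0,0,0,0,0,0,0,0,0],
)

```text
clock: 31.05
tcp_pos: [559.2, 441.9, 280.6]
orientation: [-0.0, 0.674, 0.738, 0.001]
wrist_force: [-3.8, -2.1, 7.7]
gripper_width: 0.158
gripper_force: 58.8
```

```bash
python3 -c "
from h import *
to(*d2w(0,194,278))"
```

```text
tcp [559.2 441.9 280.6] force [-3.8 -2.1  7.7] w 0.158 tool y deg 5.2 tilt [ 0.002  0.001 -1.   ]
shift [ 0.1 -0.4  2.6]
```

Call:
jog_arm(
  commands=[0,0,0,-10.6,0,-4.6,0,0,0,0,-10.8,0,-4,0,0,0,0,-11,0,-3.3,0,0,0,0,-11.2,0,-2.7,0,0,0,0,-11.3,0,-2.1,0,0,0,0,-11.4,0,-1.5,0,0,0,0,-11.5,0,-0.8,0,0,0,0,-11.5,0,-0.2,0],
)

```text
clock: 31.85
tcp_pos: [567.4, 351.3, 296.7]
orientation: [-0.0, 0.675, 0.738, -0.001]
wrist_force: [-1.2, 2.0, -4.2]
gripper_width: 0.152
gripper_force: 58.5
```

Call:
jog_arm(
  commands=[0,0,0,-11.5,0,0.5,0,0,0,0,-11.4,0,1.1,0,0,0,0,-11.4,0,1.8,0,0,0,0,-11.2,0,2.4,0,0,0,0,-11.1,0,3,0,0,0,0,-10.9,0,3.7,0,0,0,0,-10.7,0,4.3,0,0,0,0,-10.4,0,4.9,0],
)

```text
clock: 32.65
tcp_pos: [575.8, 263.2, 276.4]
orientation: [0.001, 0.674, 0.738, 0.0]
wrist_force: [-4.5, 0.8, 4.3]
gripper_width: 0.131
gripper_force: 58.6
```

```bash
python3 -c "
from h import *
to(*d2w(0,19,274));i=shot('top','t8');
for t in (.8,.9,1.0,1.1): print(t,edge(t,'top'))
cv2.imwrite('pics/t8c.png',cv2.resize(i[110:260,70:250],None,fx=3.5,fy=3.5))"
```

```text
tcp [575.8 263.2 276.4] force [-4.5  0.8  4.3] w 0.131 tool y deg 5.2 tilt [-0.001  0.002 -1.   ]
shift [ 4.6 -0.9  2.4]
0.8 [array([148.1, 238.6]), array([143.2, 124.3])]
0.9 [array([138. , 239.5]), array([133.3, 123.2])]
1.0 [array([127.3, 240.4]), array([122.8, 122.3])]
1.1 [array([116. , 241.3]), array([111.8, 121.6])]
```

View pics/t8c.png

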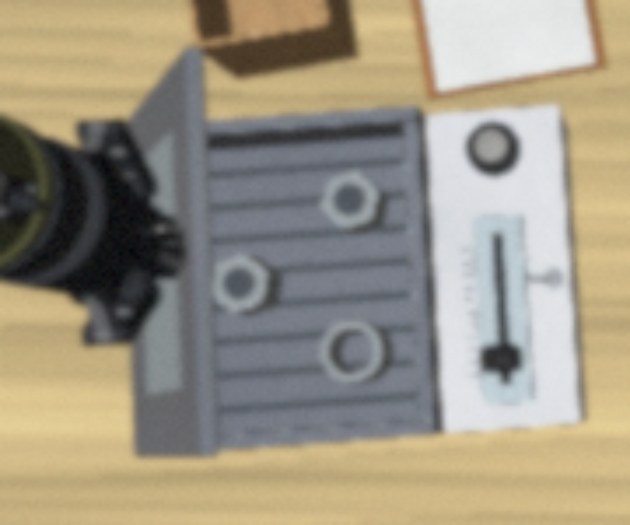

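The door is at about 1.0 (free edge near crop column 192), and the grip has crept towards the knob's rim again. I'll regrip centred and continue in shorter arcs.

Call:
jog_arm(
  commands=[0,0,0,0,0,0,0.6,0,0,0,0,0,0,0.6,0,0,0,0,0,0,0.6,0,0,0,11,0,-4,0.6,0,0,0,11,0,-4,0.6,0,0,0,0,0,0,0.6,0,0,0,0,0,0,0,0,0,0,0,0,0,0],
)

```text
clock: 33.5
tcp_pos: [573.4, 286.5, 283.5]
orientation: [0.0, 0.674, 0.738, -0.0]
wrist_force: [0.3, -0.8, -0.2]
gripper_width: 0.271
gripper_force: 0.0
```

Call:
jog_arm(
  commands=[0,0,0,0,0,0,0,0,0,0,0,0,0,0,0,0,0,0,0,0,0,0,0,0,0,0,0,0,0,0,0,0,0,0,0,0,0,0,0,0,0,0,0,0,0,0,0,0,0,0,0,0,0,0,0,0],
)

```text
clock: 34.3
tcp_pos: [573.5, 286.2, 283.7]
orientation: [0.0, 0.675, 0.738, -0.0]
wrist_force: [-0.1, -0.7, 1.4]
gripper_width: 0.163
gripper_force: 59.3
```

```bash
python3 - <<'E'
from h import *
to(*d2w(0,37,282));
f=lambda t:np.array([-200*np.cos(t)+42*np.sin(t),200*np.sin(t)+42*np.cos(t)])
for a,b in((1,.5),(.5,0)): print([(round(x,1),round(-z,1)) for x,z in np.diff([f(t) for t in np.linspace(a,b,9)],axis=0).tolist()])
E
```

```text
tcp [573.5 286.2 283.7] force [-0.1 -0.7  1.4] w 0.163 tool y deg 5.1 tilt [-0. -0. -1.]
shift [-0.5 -0.6  1.7]
[(-11.8, 4.9), (-11.5, 5.6), (-11.1, 6.3), (-10.7, 7.0), (-10.2, 7.7), (-9.7, 8.3), (-9.2, 8.9), (-8.6, 9.4)]
[(-8.0, 10.0), (-7.3, 10.4), (-6.7, 10.9), (-6.0, 11.3), (-5.3, 11.6), (-4.5, 11.9), (-3.8, 12.2), (-3.0, 12.4)]
```

Call:
jog_arm(
  commands=[0,0,0,-11.8,0,4.9,0,0,0,0,-11.5,0,5.6,0,0,0,0,-11.1,0,6.3,0,0,0,0,-10.7,0,7,0,0,0,0,-10.2,0,7.7,0,0,0,0,-9.7,0,8.3,0,0,0,0,-9.2,0,8.9,0,0,0,0,-8.6,0,9.4,0],
)

```text
clock: 35.1
tcp_pos: [581.5, 200.0, 227.9]
orientation: [0.003, 0.675, 0.738, -0.001]
wrist_force: [-3.2, -13.1, 16.9]
gripper_width: 0.164
gripper_force: 62.5
```

```bash
python3 -c "
from h import *
to(*d2w(0,-45.5,223.5));i=shot('top','t9');
for t in (.4,.5,.6,.7): print(t,edge(t,'top'))
cv2.imwrite('pics/t9c.png',cv2.resize(i[110:260,70:250],None,fx=3.5,fy=3.5))
print(i[225,120:200].max(1).tolist())"
```

```text
tcp [581.5 200.  227.9] force [ -3.2 -13.1  16.9] w 0.164 tool y deg 5.0 tilt [-0.005  0.003 -1.   ]
shift [ 3.5 -1.   4.4]
0.4 [array([179.9, 235.7]), array([174.5, 130.6])]
0.5 [array([173.4, 236.3]), array([168.1, 128.9])]
0.6 [array([165.9, 237. ]), array([160.7, 127.2])]
0.7 [array([157.5, 237.8]), array([152.4, 125.7])]
[142, 143, 143, 141, 144, 142, 142, 142, 143, 144, 146, 143, 147, 143, 142, 147, 141, 140, 142, 143, 145, 143, 143, 144, 142, 140, 140, 143, 144, 143, 141, 141, 139, 143, 146, 141, 144, 143, 143, 143, 140, 142, 140, 139, 140, 142, 141, 141, 141, 136, 123, 115, 108, 114, 125, 128, 131, 130, 135, 130, 136, 137, 136, 138, 139, 140, 140, 137, 134, 135, 137, 140, 137, 117, 92, 117, 185, 226, 236, 238]
```

The door is at about 0.53 and the hold is good. I'm closing the rest of the way.

Call:
jog_arm(
  commands=[0,0,0,-8,0,10,0,0,0,0,-7.3,0,10.4,0,0,0,0,-6.7,0,10.9,0,0,0,0,-6,0,11.3,0,0,0,0,-5.3,0,11.6,0,0,0,0,-4.5,0,11.9,0,0,0,0,-3.8,0,12.2,0,0,0,0,-2,0,12.4,0],
)

```text
clock: 35.95
tcp_pos: [585.9, 152.4, 135.7]
orientation: [0.006, 0.676, 0.737, -0.004]
wrist_force: [-1.2, -27.2, 12.1]
gripper_width: 0.167
gripper_force: 78.6
```

Call:
jog_arm(
  commands=[0,0,0,0,0,3,0,0,0,0,0,0,2,0,0,0,0,0,0,0,0,0,0,0,0,0,0,0,0,0,0,0,0,0,0,0,0,0,0,0,0,0,0,0,0,0,0,0,0,0,0,0,0,0,0,0],
)

```text
clock: 36.75
tcp_pos: [585.9, 151.6, 130.3]
orientation: [0.006, 0.677, 0.736, -0.005]
wrist_force: [1.2, -26.5, 8.0]
gripper_width: 0.164
gripper_force: 80.3
```

```bash
python3 -c "
from h import *
to(*d2w(0,-90,133));i=shot('top','t10');
for t in (0,.03,.06,.1,.15): print(t,edge(t,'top'))
for r in (160,222): print(i[r,172:205].max(1).tolist())
j=cv2.imread('pics/top0.png')
for r in (160,222): print(j[r,172:205].max(1).tolist())"
```

```text
tcp [585.9 151.6 130.3] force [  1.2 -26.5   8. ] w 0.164 tool y deg 4.9 tilt [-0.016  0.001 -1.   ]
shift [ 7.5 -1.  -2.9]
0 [array([195.7, 233.9]), array([190.4, 138.2])]
0.03 [array([195.1, 234. ]), array([189.8, 137.7])]
0.06 [array([194.3, 234.1]), array([189. , 137.1])]
0.1 [array([193.2, 234.2]), array([187.9, 136.3])]
0.15 [array([191.6, 234.4]), array([186.3, 135.4])]
[80, 84, 80, 70, 61, 69, 70, 63, 73, 104, 135, 145, 147, 147, 149, 146, 151, 143, 124, 113, 163, 218, 234, 236, 236, 237, 238, 237, 238, 238, 238, 240, 238]
[145, 144, 146, 148, 146, 148, 147, 151, 146, 148, 147, 143, 146, 145, 147, 145, 147, 145, 147, 145, 142, 126, 109, 149, 210, 236, 241, 242, 242, 242, 241, 243, 242]
[179, 150, 129, 125, 127, 129, 127, 128, 129, 127, 128, 129, 128, 127, 126, 130, 129, 124, 111, 106, 141, 191, 213, 216, 217, 220, 218, 218, 217, 219, 220, 219, 219]
[125, 127, 127, 127, 127, 129, 126, 129, 130, 127, 129, 126, 125, 126, 128, 127, 124, 124, 127, 125, 128, 121, 115, 137, 184, 215, 222, 223, 224, 224, 222, 224, 224]
```

Call:
jog_arm(
  commands=[0,0,0,4,0,0,0,0,0,0,4,0,0,0,0,0,0,0,0,3,0,0,0,0,0,0,0,0,0,0,0,0,0,0,0.6,0,0,0,0,0,0,0.6,0,0,0,0,0,0,0.6,0,0,0,0,0,-20,0.6],
)

```text
clock: 37.6
tcp_pos: [581.9, 168.6, 144.2]
orientation: [-0.002, 0.674, 0.739, -0.002]
wrist_force: [0.1, -0.4, 0.2]
gripper_width: 0.6
gripper_force: 0.0
```

Call:
jog_arm(
  commands=[0,0,0,0,0,-35,0.6,0,0,0,0,0,-20,0,0,0,0,0,0,0,0,0,0,0,0,0,0,0,0,0,0,0,0,0,0,0,0,0,0,0,0,0,0,0,0,0,0,0,0,0,0,0,0,0,0,0],
)

```text
clock: 38.4
tcp_pos: [583.8, 168.3, 201.2]
orientation: [-0.0, 0.675, 0.738, -0.0]
wrist_force: [0.6, -0.1, 0.7]
gripper_width: -0.0
gripper_force: 0.0
```

```bash
python3 -c "
from h import *
to(*d2w(0,-90,171));i=shot('side','s11');j=cv2.imread('pics/side0.png')
n='side'
p=[w2px(n,d2w(s,-115,z)).round(1) for s in(-130,-60,130) for z in (110,122)];print(p)
for c in (185,192,200):
  print(c,i[135:165,c].max(1).tolist());print(c,j[135:165,c].max(1).tolist())"
```

```text
tcp [583.8 168.3 201.2] force [ 0.6 -0.1  0.7] w -0.0 tool y deg 5.2 tilt [-0.    -0.001 -1.   ]
shift [-9.3 -0.3 30.2]
[array([200.5, 160.9]), array([200., 158.]), array([222.1, 153. ]), array([221.8, 150.1]), array([277.2, 132.9]), array([277.3, 130. ])]
185 [74, 58, 59, 45, 45, 40, 40, 30, 34, 26, 32, 22, 26, 31, 24, 44, 48, 94, 138, 147, 162, 161, 162, 163, 161, 159, 157, 156, 155, 155]
185 [56, 58, 57, 45, 45, 38, 37, 32, 29, 25, 29, 22, 23, 30, 24, 42, 46, 91, 134, 143, 158, 158, 158, 159, 158, 156, 154, 153, 152, 153]
192 [108, 109, 108, 108, 109, 109, 110, 110, 110, 90, 82, 81, 56, 59, 48, 47, 47, 36, 26, 32, 31, 46, 25, 46, 25, 34, 41, 38, 48, 96]
192 [104, 106, 105, 105, 106, 105, 105, 107, 105, 101, 80, 80, 45, 44, 46, 44, 47, 35, 28, 31, 27, 44, 25, 45, 25, 34, 37, 38, 46, 94]
200 [108, 107, 106, 107, 106, 107, 107, 106, 107, 108, 107, 107, 107, 107, 108, 107, 107, 107, 107, 107, 105, 105, 64, 69, 99, 37, 47, 47, 49, 48]
200 [104, 105, 104, 103, 103, 104, 105, 105, 104, 104, 106, 104, 104, 104, 105, 106, 105, 104, 104, 104, 104, 101, 95, 55, 61, 39, 46, 48, 47, 46]
```

In the side view, the door's front edge is about 1 px (roughly 3 mm) higher than at the start, so I'll press it shut on the knob's top.

Call:
jog_arm(
  commands=[0,0,0,-9.3,0,15,0,0,0,0,0,0,10,0,0,0,0,0,0,4,0,0,0,0,0,0,2,0,0,0,0,0,0,2,0,0,0,0,0,0,1,0,0,0,0,0,0,0,0,0,0,0,0,0,0,0],
)

```text
clock: 39.25
tcp_pos: [585.1, 159.3, 168.1]
orientation: [0.0, 0.675, 0.738, 0.0]
wrist_force: [0.4, 0.0, 0.4]
gripper_width: -0.0
gripper_force: 0.0
```

Call:
jog_arm(
  commands=[0,0,0,0,0,2,0,0,0,0,0,0,0,0,0,0,0,0,0,2,0,0,0,0,0,0,0,0,0,0,0,0,0,0,0,0,0,0,0,0,0,0,0,0,0,0,0,0,0,0,0,0,0,0,0,0],
)

```text
clock: 40.05
tcp_pos: [585.0, 159.1, 163.9]
orientation: [0.0, 0.675, 0.738, 0.0]
wrist_force: [0.1, -0.6, 0.3]
gripper_width: 0.003
gripper_force: 0.0
```

Call:
jog_arm(
  commands=[0,0,0,0,0,2,0,0,0,0,0,0,0,0,0,0,0,0,0,2,0,0,0,0,0,0,0,0,0,0,0,0,0,0,0,0,0,0,0,0,0,0,0,0,0,0,0,0,0,0,0,0,0,0,0,0],
)

```text
clock: 40.85
tcp_pos: [585.0, 159.2, 159.9]
orientation: [0.0, 0.675, 0.738, 0.0]
wrist_force: [0.1, -0.5, -0.2]
gripper_width: 0.002
gripper_force: 0.0
```

```bash
python3 -c "
from h import *
to(*d2w(0,-90,171));i=shot('side','s12')
u,v=w2px('side',d2w(0,-90,150)).astype(int)
for c in (192,200): print(c,i[135:165,c].max(1).tolist())
cv2.imwrite('pics/s12c.png',cv2.resize(np.hstack([i[v-40:v+50,u-60:u+60],cv2.imread('pics/side0.png')[v-40:v+50,u-60:u+60]]),None,fx=3.3,fy=3.3))"
```

```text
tcp [585.  159.2 159.9] force [ 0.1 -0.5 -0.2] w 0.002 tool y deg 5.2 tilt [ 0.  0. -1.]
shift [ -0.1  -0.7 -11.1]
192 [108, 108, 108, 109, 108, 109, 110, 110, 110, 90, 81, 82, 57, 59, 48, 47, 47, 36, 30, 30, 29, 47, 24, 47, 24, 35, 41, 40, 49, 98]
200 [108, 108, 106, 107, 107, 107, 107, 107, 107, 108, 107, 107, 107, 107, 108, 108, 107, 109, 108, 106, 105, 106, 64, 70, 99, 37, 48, 49, 48, 48]
```

View pics/s12c.png

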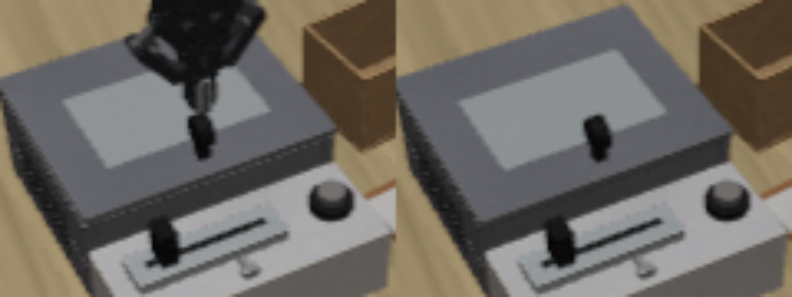

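The closed tips sit just above the knob, which is at (203,135) in the left crop. The door looks flat, with a slight seam at the front. I'm continuing down.

Call:
jog_arm(
  commands=[0,0,0,0,0,1.5,0,0,0,0,0,0,0,0,0,0,0,0,0,1.5,0,0,0,0,0,0,0,0,0,0,0,0,0,0,0,0,0,0,0,0,0,0,0,0,0,0,0,0,0,0,0,0,0,0,0,0],
)

```text
clock: 41.7
tcp_pos: [585.0, 159.2, 156.9]
orientation: [0.0, 0.675, 0.738, 0.0]
wrist_force: [-0.6, -0.3, 0.6]
gripper_width: 0.001
gripper_force: 0.0
```

Call:
jog_arm(
  commands=[0,0,0,0,0,1.5,0,0,0,0,0,0,0,0,0,0,0,0,0,1.5,0,0,0,0,0,0,0,0,0,0,0,0,0,0,0,0,0,0,0,0,0,0,0,0,0,0,0,0,0,0,0,0,0,0,0,0],
)

```text
clock: 42.5
tcp_pos: [585.0, 159.2, 153.9]
orientation: [0.0, 0.675, 0.738, 0.0]
wrist_force: [0.6, -0.1, 0.8]
gripper_width: 0.003
gripper_force: 0.0
```

```bash
python3 -c "
from h import *
u,v=w2px('side',d2w(0,-90,150)).astype(int)
q=lambda p:((w2px('side',p)-[u-60,v-40])*3.3).round(0)
print('tcp then',q([585,159.2,159.9]),'knob ctr',q(d2w(0,-90,152)),'knob top',q(d2w(0,-90,168)))
a=shot('side','s13');b=shot('top','t13')
uu,vv=w2px('top',d2w(0,-90,150)).astype(int);print((w2px('top',[585,159,154])-[uu-45,vv-45])*4.4, (w2px('top',d2w(0,-90,168))-[uu-45,vv-45])*4.4)
cv2.imwrite('pics/st13.png',np.hstack([cv2.resize(a[v-45:v+45,u-45:u+45],(396,396)),cv2.resize(b[vv-45:vv+45,uu-45:uu+45],(396,396))]))"
```

```text
tcp then [201. 126.] knob ctr [201. 133.] knob top [200. 119.]
[198.65127241 196.28928906] [193.11307314 194.94135326]
```

View pics/st13.png

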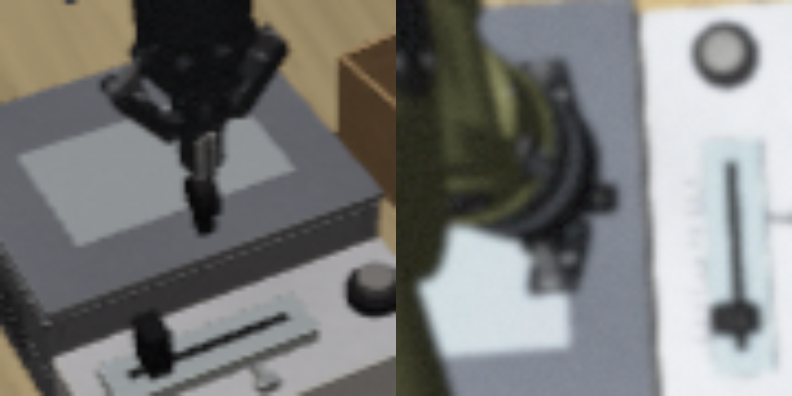

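The tip still looks above the knob, so I'm continuing the guarded descent.

Call:
jog_arm(
  commands=[0,0,0,0,0,1.5,0,0,0,0,0,0,0,0,0,0,0,0,0,1.5,0,0,0,0,0,0,0,0,0,0,0,0,0,0,0,0,0,0,0,0,0,0,0,0,0,0,0,0,0,0,0,0,0,0,0,0],
)

```text
clock: 43.4
tcp_pos: [585.0, 159.2, 150.9]
orientation: [0.0, 0.675, 0.738, 0.0]
wrist_force: [0.0, 0.6, 0.4]
gripper_width: -0.001
gripper_force: 0.0
```

Call:
jog_arm(
  commands=[0,0,0,0,0,1.5,0,0,0,0,0,0,0,0,0,0,0,0,0,1.5,0,0,0,0,0,0,0,0,0,0,0,0,0,0,0,0,0,0,0,0,0,0,0,0,0,0,0,0,0,0,0,0,0,0,0,0],
)

```text
clock: 44.2
tcp_pos: [585.0, 159.2, 147.9]
orientation: [0.0, 0.675, 0.738, 0.0]
wrist_force: [-0.2, -0.2, -0.8]
gripper_width: -0.0
gripper_force: 0.0
```

```bash
python3 -c "
from h import *
u,v=w2px('side',[629,-110,44]).astype(int)
q=lambda p:((w2px('side',p)-[u-80,v-60])*4).round(0)
d=np.array([.939,.344,0])
for z in (60,70,80,90,100): print(z,[q(np.array([633,-111.1,z])+s*d*36) for s in(-1,1)])
to(585,159,150)
b=shot('side','s14');u,v=w2px('side',d2w(0,-90,150)).astype(int)
cv2.imwrite('pics/s14c.png',cv2.resize(b[v-30:v+20,u-35:u+35],None,fx=8,fy=8,interpolation=cv2.INTER_CUBIC))
print([((w2px('side',p)-[u-35,v-30])*8).round(0) for p in ([585,159.2,148],d2w(0,-90,168),d2w(0,-106,152),d2w(0,-74,152),d2w(0,-90,122))])"
```

```text
60 [array([294., 255.]), array([366., 199.])]
70 [array([294., 246.]), array([367., 190.])]
80 [array([295., 237.]), array([368., 181.])]
90 [array([295., 228.]), array([368., 172.])]
100 [array([296., 219.]), array([369., 163.])]
tcp [585.  159.2 147.9] force [-0.2 -0.2 -0.8] w -0.0 tool y deg 5.2 tilt [ 0.  0. -1.]
shift [-0.2 -0.  -2.1]
[array([289., 249.]), array([285., 209.]), array([305., 267.]), array([268., 217.]), array([290., 301.])]
```

View pics/s14c.png

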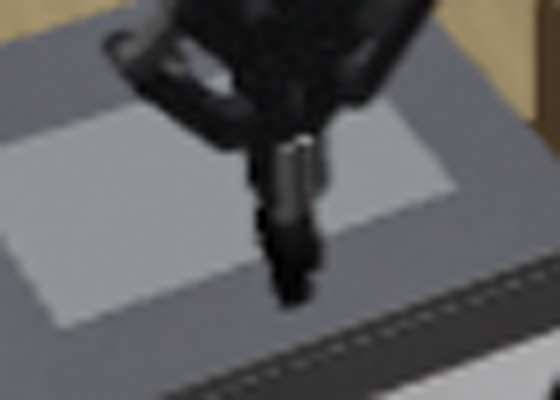

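The tips are about 17 mm higher than the TCP figure, in the open view too. That explains the slipping and means contact is just ahead.

Call:
jog_arm(
  commands=[0,0,0,0,0,1.5,0,0,0,0,0,0,0,0,0,0,0,0,0,1.5,0,0,0,0,0,0,0,0,0,0,0,0,0,0,0,0,0,0,0,0,0,0,0,0,0,0,0,0,0,0,0,0,0,0,0,0],
)

```text
clock: 45.05
tcp_pos: [584.9, 159.2, 144.8]
orientation: [-0.0, 0.675, 0.738, -0.0]
wrist_force: [0.6, 0.3, -0.6]
gripper_width: -0.002
gripper_force: 0.0
```

Call:
jog_arm(
  commands=[0,0,0,0,0,1,0,0,0,0,0,0,0,0,0,0,0,0,0,1,0,0,0,0,0,0,0,0,0,0,0,0,0,0,0,0,0,0,0,0,0,0,0,0,0,0,0,0,0,0,0,0,0,0,0,0],
)

```text
clock: 45.85
tcp_pos: [585.2, 159.2, 144.1]
orientation: [0.0, 0.675, 0.738, 0.0]
wrist_force: [-2.8, -1.2, 9.4]
gripper_width: -0.001
gripper_force: 4.3
```

```bash
python3 -c "
from h import *
to(585,159,150);i=shot('side','s15')
for c in (192,200): print(c,i[135:165,c].max(1).tolist())"
```

```text
tcp [585.2 159.2 144.1] force [-2.8 -1.2  9.4] w -0.001 tool y deg 5.2 tilt [ 0.     0.001 -1.   ]
shift [-0.2 -0.2 -5.9]
192 [107, 109, 109, 110, 110, 109, 108, 110, 109, 106, 78, 83, 48, 46, 48, 48, 46, 37, 30, 32, 30, 47, 26, 47, 28, 34, 40, 38, 49, 97]
200 [107, 108, 108, 106, 106, 107, 107, 108, 107, 108, 108, 106, 107, 107, 109, 108, 107, 108, 109, 107, 107, 104, 100, 57, 64, 42, 49, 49, 48, 49]
```

The side edge profile now matches the start exactly and 9 N was felt, so the door is shut. Next is the timer grip.

Call:
jog_arm(
  commands=[0,0,0,0,0,-25,0,0,0,0,0,0,-25,0,0,0,0,-25,-25,0,0.6,0,0,0,-25,-25,0,0.6,0,0,0,-25.5,-25,0,0.6,0,0,0,0,0,0,0.6,0,0,0,0,0,0,0.6,0,0,0,0,0,0,0.6],
)

```text
clock: 46.7
tcp_pos: [517.9, 77.8, 193.0]
orientation: [0.0, 0.674, 0.738, 0.0]
wrist_force: [0.5, 0.4, -0.2]
gripper_width: 0.599
gripper_force: 0.0
```

```bash
python3 - <<'E'
from h import *
to(*d2w(-75.1,-165.6,86))
# cross-check grip top & mark by two views: top ray + side ray
b=cv2.imread('pics/t13.png');a=cv2.imread('pics/s0.png') if 0 else cv2.imread('pics/side0.png')
for n,x in(("grip",[d2w(-75.1,-165.6,134)]),("mark",[d2w(-11.8,-197.8,88)])):
    print(n,w2px('side',x[0]),w2px('top',x[0]))
t=cv2.imread('pics/top0.png');g=t.max(2)
# grip: dark blob in top at track
m=((g<70)).astype(np.uint8);m[:,:203]=0;m[:,225:]=0;m[:198]=0;m[235:]=0
ys,xs=np.nonzero(m);
for r in range(200,224):print(r,t[r,205:222].max(1).tolist())
print('mark region')
for r in range(182,198):print(r,t[r,218:234].max(1).tolist())
E
```

```text
tcp [517.9  77.8 193. ] force [ 0.5  0.4 -0.2] w 0.599 tool y deg 5.2 tilt [ 0.     0.001 -1.   ]
shift [ -0.7  -1.7 107. ]
grip [224.0830047  159.67150603] [212.82364493 211.78440841]
mark [249.11013444 170.25724519] [225.22118579 188.80332681]
200 [196, 189, 195, 201, 203, 194, 169, 115, 81, 120, 169, 192, 200, 201, 200, 197, 196]
201 [200, 189, 197, 201, 201, 196, 168, 119, 76, 113, 160, 189, 200, 203, 200, 195, 195]
202 [196, 194, 200, 201, 201, 196, 172, 125, 83, 111, 161, 191, 198, 199, 199, 189, 189]
203 [201, 194, 197, 202, 201, 196, 173, 125, 87, 108, 156, 189, 201, 201, 198, 187, 187]
204 [211, 201, 198, 201, 199, 198, 173, 127, 82, 101, 147, 183, 200, 202, 195, 183, 183]
205 [207, 202, 201, 201, 199, 198, 172, 127, 84, 94, 146, 182, 196, 202, 194, 185, 180]
206 [207, 204, 200, 199, 197, 194, 174, 128, 84, 96, 141, 179, 197, 197, 198, 184, 181]
207 [211, 208, 201, 195, 186, 181, 160, 127, 80, 84, 129, 165, 185, 193, 197, 184, 184]
208 [211, 203, 190, 169, 155, 143, 125, 98, 62, 61, 92, 125, 154, 179, 192, 184, 185]
209 [201, 191, 158, 126, 98, 86, 76, 62, 49, 42, 53, 73, 10
[... 1891 characters left out ...]
 177, 196, 177, 134]
190 [192, 179, 167, 175, 179, 178, 177, 166, 158, 166, 169, 169, 183, 196, 179, 135]
191 [197, 184, 177, 197, 205, 205, 205, 196, 188, 184, 183, 185, 194, 202, 182, 136]
192 [196, 185, 181, 204, 218, 220, 220, 218, 211, 200, 197, 204, 213, 211, 187, 143]
193 [196, 189, 184, 208, 218, 222, 223, 222, 219, 218, 217, 218, 220, 216, 192, 149]
194 [198, 190, 187, 208, 220, 222, 223, 221, 221, 223, 223, 224, 222, 219, 196, 155]
195 [200, 192, 189, 205, 220, 223, 224, 222, 223, 224, 225, 225, 224, 220, 201, 163]
196 [200, 192, 186, 201, 217, 220, 222, 223, 222, 223, 224, 224, 223, 220, 203, 171]
197 [200, 195, 191, 203, 218, 221, 220, 223, 222, 223, 224, 225, 224, 222, 210, 177]
```

Call:
jog_arm(
  commands=[0,0,0,-0.7,-1.9,30,0.6,0,0,0,0,0,35,0.6,0,0,0,0,0,30,0.6,0,0,0,0,0,13,0.6,0,0,0,0,0,0,0.6,0,0,0,0,0,0,0,0,0,0,0,0,0,0,0,0,0,0,0,0,0],
)

```text
clock: 47.5
tcp_pos: [516.9, 76.8, 86.7]
orientation: [0.001, 0.675, 0.738, 0.001]
wrist_force: [0.3, 0.2, 4.7]
gripper_width: 0.219
gripper_force: 59.3
```

Call:
jog_arm(
  commands=[0,0,0,0,0,0,0,0,0,0,0,0,0,0,0,0,0,0,0,0,0,0,0,0,0,0,0,0,0,0,0,0,0,0,0,0,0,0,0,0,0,0,0,0,0,0,0,0,0,0,0,0,0,0,0,0],
)

```text
clock: 48.3
tcp_pos: [516.9, 76.7, 86.6]
orientation: [0.001, 0.675, 0.738, 0.002]
wrist_force: [-0.4, 0.8, 6.7]
gripper_width: 0.225
gripper_force: 59.5
```

```bash
python3 -c "
from h import *
to(*d2w(-12.8,-165.6,86));print(w2d(arm.observe()['tcp_pos']))"
```

```text
tcp [516.9  76.7  86.6] force [-0.4  0.8  6.7] w 0.225 tool y deg 5.2 tilt [ 0.001  0.004 -1.   ]
shift [ 0.3 61.7  0.9]
[ -74.48613773 -165.9432193    86.64708838]
```

Call:
jog_arm(
  commands=[0,0,0,0,5,0,0,0,0,0,0,12,0,0,0,0,0,0,15,0,0,0,0,0,0,15,0,0,0,0,0,0,10,0,0,0,0,0,0,5,0,0,0,0,0,0,0.7,0,0,0,0,0,0,0,0,0],
)

```text
clock: 49.1
tcp_pos: [579.6, 82.5, 86.7]
orientation: [0.001, 0.675, 0.738, 0.002]
wrist_force: [0.9, 1.0, 4.8]
gripper_width: 0.223
gripper_force: 59.6
```

Call:
jog_arm(
  commands=[0,0,0,0,0,0,0,0,0,0,0,0,0,0,0,0,0,0,0,0,0.6,0,0,0,0,0,0,0.6,0,0,0,0,0,0,0.6,0,0,0,0,0,-30,0.6,0,0,0,0,0,-40,0.6,0,0,0,30,0,-40,0.6],
)

```text
clock: 49.9
tcp_pos: [574.4, 109.5, 195.4]
orientation: [-0.0, 0.676, 0.737, -0.001]
wrist_force: [1.6, 1.6, -0.2]
gripper_width: 0.597
gripper_force: 0.0
```

Call:
jog_arm(
  commands=[0,0,0,45,0,0,0.6,0,0,0,45,0,0,0.6,0,0,0,45,0,0,0.6,0,0,0,45,0,0,0.6,0,0,0,0,0,0,0.6,0,0,0,0,0,0,0.6,0,0,0,0,0,0,0.6,0,0,0,0,0,0,0.6],
)

```text
clock: 50.7
tcp_pos: [558.9, 289.8, 194.8]
orientation: [0.0, 0.675, 0.738, -0.0]
wrist_force: [-0.4, 0.1, -0.6]
gripper_width: 0.601
gripper_force: 0.0
```

```bash
python3 - <<'E'
from h import *
to(576,240)
t=np.mean([arm.camera('top').max(2).astype(float) for _ in range(4)],0);s=np.mean([arm.camera('side').max(2).astype(float) for _ in range(4)],0)
np.save('t16.npy',t);np.save('s16.npy',s);cv2.imwrite('pics/t16.png',t);cv2.imwrite('pics/s16.png',s)
print(t[180:202,207:234].astype(int))
u,v=w2px('side',d2w(-12,-180,110)).astype(int)
cv2.imwrite('pics/ts16.png',np.hstack([cv2.resize(t[170:210,200:240],(396,396),interpolation=cv2.INTER_CUBIC),cv2.resize(s[v-25:v+25,u-25:u+25],(396,396),interpolation=cv2.INTER_CUBIC)]))
print(u,v)
E
```

```text
tcp [558.9 289.8 194.8] force [-0.4  0.1 -0.6] w 0.601 tool y deg 5.1 tilt [-0. -0. -1.]
shift [-51.1  12.6   0. ]
[[206 206 198 169 112  83 132 183 203 205 203 192 190 206 219 225 225 225
  226 225 226 225 225 222 204 165 140]
 [206 207 199 170 113  85 132 182 201 206 203 197 194 204 220 224 225 225
  226 225 224 226 224 222 210 177 147]
 [206 208 197 170 118  85 132 181 202 204 207 203 199 205 219 224 225 225
  226 226 225 224 225 224 214 183 150]
 [203 204 197 167 115  84 124 175 196 204 206 205 201 200 217 223 225 226
  226 226 225 224 225 225 217 188 152]
 [187 184 177 151 104  71 106 151 177 192 201 204 198 197 215 223 225 226
  227 226 226 225 225 225 220 192 152]
 [147 135 128 108  72  51  70 101 133 164 189 199 198 197 216 224 224 225
  225 222 222 221 222 225 220 191 147]
 [ 95  78  72  60  49  42  46  60  82 126 167 192 193 193 214 223 223 223
  220 213 205 204 211 219 218 191 145]
 [ 61  51  49  49  46  47  44  46  57  96 146 183 186 186 204 216 217 217
  209 195 183 182 190 205 213 189 143]
 [ 56  46  49  52  51  51  51  46  43  79 137 179 180 168 181 193 196 196
  187 1
[... 927 characters left out ...]
209 173]
 [204 206 208 199 171 111  84 133 184 203 206 206 199 197 206 220 225 226
  226 227 228 228 228 227 224 214 180]
 [204 206 207 199 170 114  84 133 183 204 206 206 205 203 208 220 224 225
  226 227 228 228 227 227 225 217 187]
 [201 206 207 200 171 115  86 128 179 201 205 208 208 202 203 219 226 225
  226 227 227 227 226 227 225 219 191]
 [201 206 207 200 172 118  82 120 171 198 205 208 207 201 201 219 225 226
  226 228 228 227 226 227 226 221 192]
 [201 205 207 201 174 121  83 115 167 195 205 207 205 198 201 218 226 226
  226 227 227 226 227 226 227 221 194]]
246 161[ WARN:0@1.366] global loadsave.cpp:1063 imwrite_ Unsupported depth image for selected encoder is fallbacked to CV_8U.
```

View pics/ts16.png

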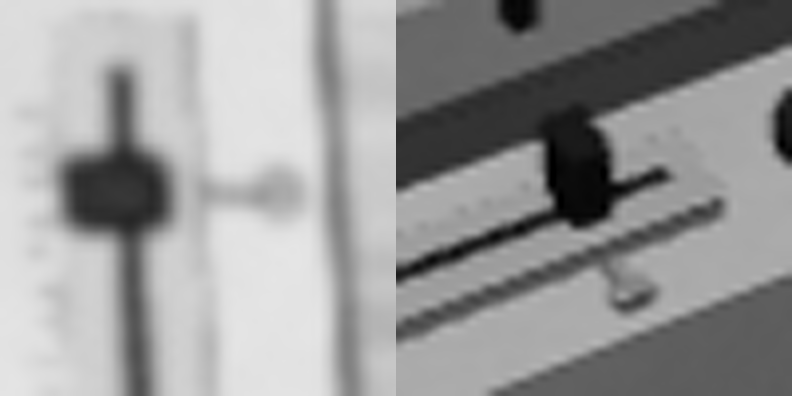

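The grip and the pointer are level: row 189.0 against 189.1 in the top view. Next is the start button.

```bash
python3 -c "
from h import *
t=np.load('t16.npy');k=(cv2.resize(t[140:168,196:226],None,fx=4,fy=4,interpolation=cv2.INTER_CUBIC)<130).astype(np.uint8)
c=max(cv2.findContours(k,cv2.RETR_EXTERNAL,cv2.CHAIN_APPROX_NONE)[0],key=cv2.contourArea);(x,y),r=cv2.minEnclosingCircle(c)
p=px2w('top',(x+.5)/4-.5+196,(y+.5)/4-.5+140,96);print('btn',p,w2d(p),r/4*2.75)
to(*d2w(92.3,-163.5,100));print(w2d([579.6,82.5,86]))"
```

```text
btn [683.51229811  94.00648689  96.        ] [  92.97434806 -163.71250082   96.        ] 20.433202385902405
tcp [558.9 290.9 194.9] force [-0.4  0.2 -0. ] w 0.599 tool y deg 5.1 tilt [ 0.  0. -1.]
shift [-207.   105.8   94.9]
[ -11.55157558 -165.83293129   86.        ]
```

Call:
jog_arm(
  commands=[0,0,0,-34.5,17.7,0,0,0,0,0,-34.5,17.7,0,0,0,0,0,-34.5,17.7,0,0,0,0,0,-34.5,17.7,0,0,0,0,0,-34.5,17.7,0,0,0,0,0,-34.5,17.7,0,0,0,0,0,0,0,0,0,0,0,0,0,0,0,0],
)

```text
clock: 51.9
tcp_pos: [683.3, 93.7, 194.4]
orientation: [-0.0, 0.675, 0.738, -0.0]
wrist_force: [-0.6, 1.0, -0.4]
gripper_width: 0.001
gripper_force: 0.0
```

Call:
jog_arm(
  commands=[0,0,0,0,0,30,0,0,0,0,0,0,35,0,0,0,0,0,0,25,0,0,0,0,0,0,12,0,0,0,0,0,0,6,0,0,0,0,0,0,2,0,0,0,0,0,0,0,0,0,0,0,0,0,0,0],
)

```text
clock: 52.7
tcp_pos: [684.2, 94.8, 86.4]
orientation: [0.001, 0.675, 0.738, 0.001]
wrist_force: [0.3, -0.0, -0.1]
gripper_width: -0.003
gripper_force: 0.0
```

```bash
python3 -c "
from h import *
to(*d2w(92.6,-163.6,78))"
```

```text
tcp [684.2  94.8  86.4] force [ 0.3 -0.  -0.1] w -0.003 tool y deg 5.2 tilt [ 0.     0.002 -1.   ]
shift [-0.6 -1.1  8.4]
```

Call:
jog_arm(
  commands=[0,0,0,-0.6,-1,3,0,0,0,0,0,0,3,0,0,0,0,0,0,2,0,0,0,0,0,0,2,0,0,0,0,0,0,0,0,0,0,0,0,0,0,0,0,0,0,0,0,0,0,0,0,0,0,0,0,0],
)

```text
clock: 53.5
tcp_pos: [682.4, 93.7, 75.1]
orientation: [0.0, 0.675, 0.738, 0.0]
wrist_force: [0.2, -1.2, 3.7]
gripper_width: -0.001
gripper_force: 1.6
```

Call:
jog_arm(
  commands=[0,0,0,0,0,1.5,0,0,0,0,0,0,1.5,0,0,0,0,0,0,0,0,0,0,0,0,0,0,0,0,0,0,0,0,0,0,0,0,0,0,0,0,0,0,0,0,0,0,0,0,0,0,0,0,0,0,0],
)

```text
clock: 54.3
tcp_pos: [682.4, 93.8, 72.3]
orientation: [0.0, 0.675, 0.738, 0.0]
wrist_force: [-1.5, -0.9, 6.8]
gripper_width: 0.0
gripper_force: 3.2
```

Call:
jog_arm(
  commands=[0,0,0,0,0,1.5,0,0,0,0,0,0,0,0,0,0,0,0,0,1,0,0,0,0,0,0,0,0,0,0,0,0,0,0,0,0,0,0,0,0,0,0,0,0,0,0,0,0,0,0,0,0,0,0,0,0],
)

```text
clock: 55.1
tcp_pos: [682.6, 93.7, 72.1]
orientation: [0.001, 0.675, 0.738, 0.001]
wrist_force: [-7.6, -2.2, 19.8]
gripper_width: 0.001
gripper_force: 9.5
```

The button has bottomed out: 20 N with no further travel. I'm letting go and backing off.

Call:
jog_arm(
  commands=[0,0,0,0,0,-10,0,0,0,0,0,0,-20,0,0,0,0,0,0,-40,0,0,0,0,0,0,-40,0,0,0,0,0,0,-40,0,0,0,0,40,0,0,0.3,0,0,0,40,0,0,0.3,0,0,0,40,0,0,0.3],
)

```text
clock: 55.9
tcp_pos: [671.2, 214.5, 219.1]
orientation: [-0.0, 0.675, 0.738, 0.0]
wrist_force: [-0.1, 0.1, -0.1]
gripper_width: 0.299
gripper_force: 0.0
```

Call:
jog_arm(
  commands=[0,0,0,40,0,0,0.3,0,0,0,40,0,0,0.3,0,0,0,0,0,0,0.3,0,0,0,0,0,0,0.3,0,0,0,0,0,0,0.3,0,0,0,0,0,0,0.3,0,0,0,0,0,0,0.3,0,0,0,0,0,0,0.3],
)

```text
clock: 56.7
tcp_pos: [664.5, 292.1, 219.5]
orientation: [0.0, 0.675, 0.738, 0.0]
wrist_force: [-0.7, 0.1, -1.2]
gripper_width: 0.299
gripper_force: 0.0
```

```bash
python3 -c "
from h import *
to(684,94);i=shot('side','s17')
for c in (192,200): print(c,i[135:165,c].max(1).tolist())
t=shot('top','t17').max(2);print(t[183:196,209].tolist(),t[186:193,222].tolist())
cv2.imwrite('pics/s17v.png',i)"
```

```text
tcp [664.5 292.1 219.5] force [-0.7  0.1 -1.2] w 0.299 tool y deg 5.1 tilt [ 0.  0. -1.]
shift [-199.     1.9   -0. ]
192 [106, 107, 106, 107, 107, 107, 108, 107, 107, 102, 81, 82, 46, 46, 47, 47, 47, 37, 28, 30, 29, 44, 24, 46, 24, 36, 37, 37, 45, 95]
200 [104, 106, 106, 103, 105, 105, 106, 105, 105, 106, 106, 105, 105, 106, 105, 106, 105, 106, 107, 105, 106, 103, 97, 56, 63, 40, 48, 47, 47, 47]
[198, 181, 129, 75, 52, 50, 51, 52, 50, 62, 123, 185, 207] [227, 220, 197, 179, 189, 214, 223]
```

View pics/s17v.png

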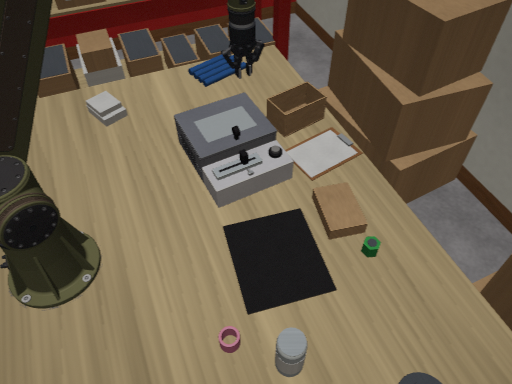

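The mat at (277,257) is empty, the door at (225,130) is flat shut, the grip at (244,157) is level with the pointer, and the can and carton are unmoved.

```bash
python3 -c "
from workcell import arm
print(arm.hand_in())"
```

```text
the job is handed in; nothing more can be done
None
```

The job is handed in: both nuts and the bush are on the basket floor, the door is shut, the timer is level with the pointer, start was pressed fully and released, and the can and carton were left alone.

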